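# Hang the parts pail on the hook stand

### The arm

A 6-joint arm with a two-finger parallel gripper is mounted at the origin on a cart in front of the work surface, level with it; the furniture and walls round the work are solid. World frame = base frame: x ahead of the robot, y to its left, z up, the work surface at z = 0. Lengths are in m, angles in rad, forces in N, time in s.
With the tool pointing down it reaches from about 0.225 to 0.875 m from the base axis. Payload 3.4 kg.
Tool frame: the origin (TCP) lies at the very end of the fingers, on their centre line; the grasp point (between the pads) lies 19 mm behind it; z points along the fingers, x is the direction in which the jaws open and shut, and the axes are right-handed (so a half turn about z gives the same grasp; the last joint's range is limited). The gripper opens to 85 mm and grips with 20 to 120 N. Pads are 22 mm wide; open, the fingers measure 114 mm over their backs; the gripper's body (76 mm by 85 mm) begins 54 mm behind the grasp point. The pads swing forward as they close: fully open they stand 13 mm farther back than shut.
Start: joints at [1.033, 0.276, 1.505, -0, 1.361, -0.121], TCP at [0.233, 0.526, 0.199] pointing down, gripper open.
Joint ranges: [-2.89, 2.89], [-0.75, 2.08], [0.22, 2.7], [-1.18, 4.32], [0.11, 2.71], [-2.7, 2.7]. Speed limits (rad/s): [2.57, 2.57, 3.14, 3.14, 3.14, 3.14].

### API

Orientations are given as a unit quaternion [w, x, y, z].
In Python, from rig import manip gives the robot as it stands.
- The arm moves only by the tool send_rows, never from a script. Its argument "increments" is a list of rows, each a list of 5 numbers: the opening, from 0 (shut) to 1 (fully open), then the shift along the tool's x, y, z in m, then the turn about the tool's z in rad. A call has 1 to 8 rows; each row shifts and turns the commanded pose from where the row before left it, along the tool's axes as they then stand; what a row does not reach is not made up. A row lasts 1/8 s, in which the tool goes at most 62.5 mm and 10.7 degrees, less where a joint would pass 70% of its speed; a pose out of reach is approached as far as the arm can. A call is refused whole if a number of a shift passes 0.0625 or a number of a turn 0.188, either way. A call with a gripper value outside its range is refused whole. The fingers move at their own pace and stop on an object; "squeeze" is the grip in N (left out, the last holds). Time passes only in rows, so rows that do not move let the fingers close. It gives the time, the measured TCP pose, the force and the opening at its end, in the units of the state.
- manip.get_state(): the state, without advancing time (a new reading comes with each control period).
- manip.get_image(name): name is "side" or "top"; returns the picture (384x512x3 uint8, red, green, blue); there is no depth.
- manip.calibration(name): a dict with "fx", "fy", "cx", "cy" (pixels), "distortion" ([k1, k2, p1, p2, k3] as OpenCV has them; the pictures are not rectified), "camera_from_world" (4x4, takes a point from world to camera coordinates). Camera axes: x right, y up, looking along -z (the intrinsics and any distortion apply to the point x, -y, -z); pixel columns grow to the right and rows downward; lengths in m; the calibration is good to about 2 mm. A picture is of the moment at which its call begins. calibration takes no time and is no camera call.
- manip.sign_off(): hands the job in, once; it reports no verdict.
The state is a dict: "clock": time; "qpos": joint angles; "qd": joint speeds; "effort": joint torques, N m; "position": TCP position; "ee_rot": TCP orientation; "contact_force": force on the tool from outside, world axes, zero at the start; "moment": the same for the moment, N m; "width": finger opening in m.
Only numpy, scipy, OpenCV 4.12 (cv2) and the standard library are available. Lean on these libraries where they do the work, as an engineer would, in place of code of your own. Each camera call takes 0.05 s, during which the arm holds its last target.

### The job

The handle of the small metal pail lies folded down. Lift it upright with a fingertip until it stands up by itself, the pail still standing on the bench and the gripper clear of it; then take the pail by the wooden grip of the handle and hang it on the hook stand, with the wooden grip between the two hooks and the wire lying in both hooks. Keep the pail upright so that its bolt and nut stay in it, do not push the other things on the bench about, and let go when it hangs still.

Things in the scene. Friction and masses are not known exactly. Their poses are not given: they have to be found in the camera images.
- pail: Loose open round metal pail, 85 mm high, 112 mm wide over the rim, 92 mm at the foot, 0.45 to 0.66 kg filled. Origin: centre of its underside; z up. Its bail (U-shaped wire handle) swings about pivots at y = +-60, z = 78 mm. Folded, the bail points to the pail's own -x side, which faces roughly towards the robot.
- bail (a joint): Angle of the bail about the pail's +y axis: 0 folded (level, just outside the rim on the pail's -x side), 1.57 straight up, 3.14 lying on the +x side. Light friction (about 0.025 N m) holds it at whatever angle it is left.
- bail_grip (a point): Centre of the bail's wooden grip: roller 14 mm thick, 36 mm long, along the pail's y, 70 mm from the pivot axis: 78 mm above the pail's underside when folded, 148 upright. Folded, it lies only 7 mm from the rim: no pinching from above; a shut fingertip tilted 45 deg gets under it from outside. Beside it is 7 mm wire, straight to 44 mm from the middle; legs at +-60 mm. Axes turn with the bail.
- stand: Fixed stand: grey base plate 140x130x10 mm, 16 mm post 90 mm behind the origin, top 206 mm. Two level hooks of 8 mm bar at y = +-31 mm, bar centre 197.5 mm high, run from the post towards the stand's -x (roughly to the robot); at x = -10 mm they turn up to tips at x = -23, 222 mm high. Origin: on the bench below the hooks' seat; x from tips to post, y left, z up.
- hook_seat (a point): Point midway between the two hooks, 205 mm above the bench, over the stand's origin: where the middle of the wooden grip lies when the pail hangs properly (the wire resting on both hooks). The axes are those of the stand.
- screen_end (a point): Fixed: near top end of the wire-mesh screens at the right, 255 mm high: one thin upright panel runs 300 mm from here away from the robot (+x), a second crosses its far end 0.30 m farther (x about 0.785) and reaches 300 mm to the left and right of it. Solid: lift the tool over them or pass on the robot side of them.
- pail_bolt: Loose M12 bolt, 68 mm long, lying in the pail (floor 4 mm thick).
- pail_nut: Loose M12 nut, 22 mm wide, lying in the pail.
- tape_measure: yellow tape measure, 67x77x31 mm, a loose bystander lying between or behind the work
- screwdriver: screwdriver with red handle, 201 mm long, a loose bystander on the near middle of the bench
- offcut: pine offcut 46x120x30 mm, a loose bystander at the left
- sanding_block: brown cork sanding block 64x112x36 mm, a loose bystander at the right
- centre_punch: steel centre punch, 108 mm long, 11 mm thick, a loose bystander at the left
Mind the look-alikes: they are no part of the job. Several things look just like the stand: the one meant starts nearest to the robot's base. There is more than one size of the pail; the job needs the larger.

How it is judged:
On the way, in this order (a step that is already met when the one before it is completed fails the run):
1. the bail stands upright by itself (within about 20 degrees), the gripper clear of it, the pail still standing on the bench (value of joint bail between 1.2 and 1.94 rad and height (world z) of pail below 0.006 m and angle between pail's own z axis and vertical below 0.08 rad and contact force between pail and the fingers below 0.1 N), for 0.2 s.
2. the pail is lifted off the bench, held by the wooden grip of its bail (grasp point within 40 mm of the grip's middle) (height (world z) of pail above 0.02 m and distance between the grasp point and bail_grip below 0.04 m and contact force between pail and the fingers above 1 N), for 0.2 s.
At the end, for the whole second after the job is handed in: Pail hangs by its wire in both hooks, weight on the stand: wooden grip within 15 mm sideways of the middle, 18 mm before to 45 mm behind the seat point, within 6 mm of its height, square within 25 deg; pail within 17 deg of upright, under 0.05 m/s, released; bolt and nut in it (x of bail_grip in the frame of stand between -0.018 and 0.045 m and y of bail_grip in the frame of stand between -0.015 and 0.015 m and z of bail_grip in the frame of stand between 0.199 and 0.211 m and contact force between pail and stand above 2 N and angle between pail's own z axis and vertical below 0.3 rad and linear speed of pail below 0.05 m/s and contact force between pail and the fingers below 0.1 N and angle between the y axis of pail and the y axis of stand, either way round below 0.45 rad and horizontal distance between each of pail_bolt, pail_nut and pail below 0.055 m and z of pail_bolt in the frame of pail between -0.002 and 0.07 m and z of pail_nut in the frame of pail between -0.002 and 0.07 m); the robot touches nothing.
It fails at once if the pail is tipped by more than 40 degrees (angle between pail's own z axis and vertical above 0.7 rad).
It fails at once if a loose bystander (tape measure, screwdriver, offcut, sanding block, centre punch) is pushed away by more than 30 mm (distance of any of tape_measure, screwdriver, offcut, sanding_block, centre_punch from where it was at the start of the episode above 0.03 m).
It also fails if it takes over 67 s, if anything falls off the work surface, if the arm or the gripper's body presses on something with over 40 N, if the wrist force passes 120 N, or if a joint passes its speed limit or range.

## Working session

There is one attempt and no reset: what is moved stays moved. The work goes in short steps, Python scripts to look and compute and a tool call to move; the robot and the scene stay as the last step left them, time stands still between calls to the robot, and variables do not carry over. Pictures are saved under pics/ and viewed, and the job is handed in when it is done.

Besides the shell and the picture viewer there is one more tool, called after "Request:" by a JSON object that holds its "api" and its "payload". send_rows: Moves the arm, as the interface text tells. Its arguments: {"type":"object","properties":{"increments":{"type":"array","items":{"type":"array","items":{"type":"number"}}},"squeeze":{"type":"number"}},"required":["increments"]}

```bash
ls; mkdir -p pics; python3 - <<'E'
from rig import manip
import cv2
s=manip.get_state()
for k,v in s.items(): print(k,v)
for n in("side","top"):
    c=manip.calibration(n); print(n,c)
    im=manip.get_image(n); cv2.imwrite(f"pics/{n}0.png",im[:,:,::-1])
E
```

```text
pics
clock 0.0
qpos [ 1.03296670e+00  2.76588724e-01  1.50615264e+00  4.36886818e-05
  1.36071006e+00 -1.20963260e-01]
qd [-0.00036679  0.00066902  0.00080478 -0.00124649  0.00062718 -0.0007797 ]
effort [ 3.46198767e-04 -4.16781414e+01 -2.45811886e+01 -4.69766983e-04
  1.11128765e-02 -4.69975674e-06]
position [0.23247642 0.52525275 0.19853558]
ee_rot [ 3.90089100e-04  8.38124191e-01  5.45478667e-01 -8.43828087e-04]
contact_force [ 0.46495974 -0.36476277 -0.30107601]
moment [ 0.02398793 -0.03640655 -0.02507308]
width 0.08544461828121735
side {'fx': 424.2519837468463, 'fy': 424.2519837468463, 'cx': 251.07783580110686, 'cy': 189.68960117563967, 'distortion': array([0.05102877, 0.        , 0.        , 0.        , 0.        ]), 'camera_from_world': array([[-8.35589327e-01,  5.49353705e-01,  9.91431108e-04,
         4.72908998e-01],
       [-4.27203030e-01, -6.50925699e-01,  6.27529525e-01,
         1.02880012e-01],
       [ 3.45381018e-01,  5.23933431e-01,  7.78592134e-01,
        -1.69699206e+00],
       [ 0.00000000e+00,  0.00000000e+00,  0.00000000e+00,
         1.00000000e+00]])}
top {'fx': 401.541075487552, 'fy': 401.541075487552, 'cx': 258.959039380508, 'cy': 189.32400454945474, 'distortion': array([-0.14345224,  0.        ,  0.        ,  0.        ,  0.        ]), 'camera_from_world': array([[-0.0926026 , -0.99569237,  0.00463367, -0.01247393],
       [ 0.9758039 , -0.08982521,  0.19934438, -0.53971743],
       [-0.19806946,  0.02298136,  0.97991854, -1.3674501 ],
       [ 0.        ,  0.        ,  0.        ,  1.        ]])}
```

View pics/side0.png

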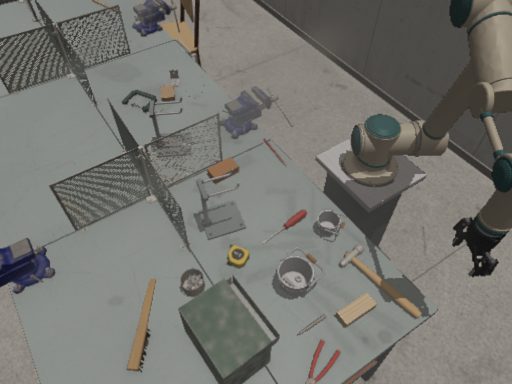

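View pics/top0.png

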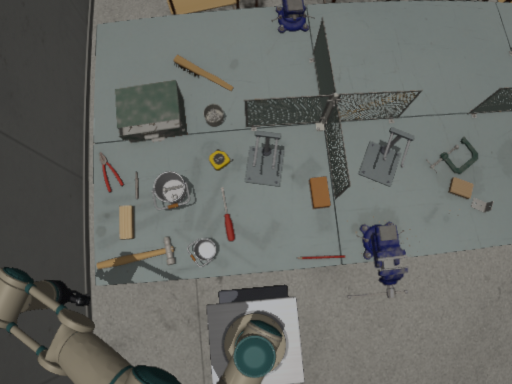

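Candidates:
- Pails: top (171,187) and top (205,249). The larger one, at (171,187), is the one meant.
- Stands: top (265,160) and top (385,158). The one at (265,160) is nearest the base, so it is the one meant.

I'll confirm both in enlarged crops.

```bash
cat > h.py <<'E'
import numpy as np, cv2
from rig import manip
from scipy.spatial.transform import Rotation as R
def cal(n):
    c=manip.calibration(n); K=np.array([[c['fx'],0,c['cx']],[0,c['fy'],c['cy']],[0,0,1]]); T=np.array(c['camera_from_world']); return K,np.array(c['distortion']),T
F=np.diag([1,-1,-1.])
def ray(n,px):
    K,d,T=cal(n); u=cv2.undistortPoints(np.array([[px]],float),K,d)[0,0]
    D=T[:3,:3].T@(F@np.array([u[0],u[1],1])); o=-T[:3,:3].T@T[:3,3]; return o,D/np.linalg.norm(D)
def onz(n,px,z):
    o,D=ray(n,px); return o+D*(z-o[2])/D[2]
def tri(ps,pt):
    o1,d1=ray('side',ps);o2,d2=ray('top',pt)
    A=np.stack([d1,-d2],1); t=np.linalg.lstsq(A,o2-o1,rcond=None)[0]
    a=o1+d1*t[0];b=o2+d2*t[1]; return (a+b)/2,np.linalg.norm(a-b)
def proj(n,P):
    K,d,T=cal(n); P=np.atleast_2d(P); C=(T[:3,:3]@P.T).T+T[:3,3]; C=C@F
    return cv2.projectPoints(C,np.zeros(3),np.zeros(3),K,d)[0][:,0]
def crop(n,im,x0,y0,w,h,s,out):
    c=cv2.resize(im[y0:y0+h,x0:x0+w],None,fx=s,fy=s,interpolation=cv2.INTER_CUBIC)[:,:,::-1].copy()
    st=10 if s>=5 else 20
    for x in range((x0//st+1)*st,x0+w,st):
        cv2.line(c,((x-x0)*s,0),((x-x0)*s,6),(0,0,255),1); cv2.putText(c,str(x),((x-x0)*s-10,16),0,.35,(0,0,255),1)
    for y in range((y0//st+1)*st,y0+h,st):
        cv2.line(c,(0,(y-y0)*s),(6,(y-y0)*s),(0,0,255),1); cv2.putText(c,str(y),(8,(y-y0)*s+4),0,.35,(0,0,255),1)
    cv2.imwrite(out,c)
E
python3 - <<'E'
from h import *
im=cv2.imread('pics/top0.png')[:,:,::-1]; crop('top',im,130,120,170,120,4,'pics/ct.png')
im=cv2.imread('pics/side0.png')[:,:,::-1]; crop('side',im,180,160,170,145,4,'pics/cs.png')
E
```

```text
(no output)
```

View pics/ct.png

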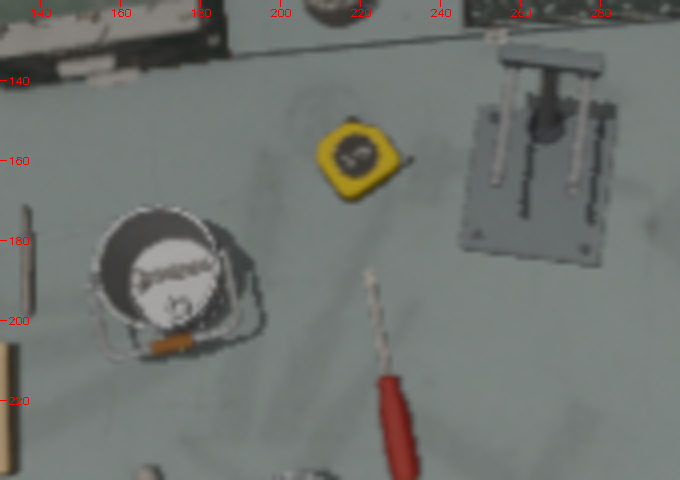

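View pics/cs.png

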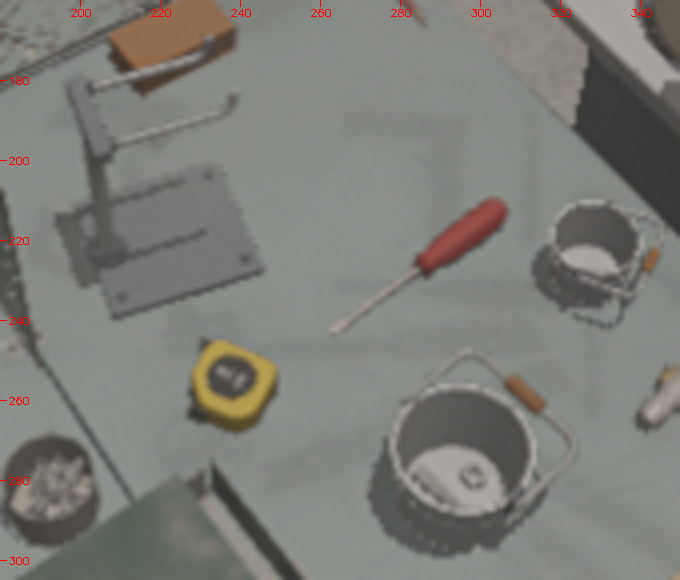

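The crops confirm the larger pail: rim about top (170,187), orange grip at top (172,206) and side (310,258). They also confirm the near stand: tips at top (254,165) and (273,167), side (238,184) and (231,169). Now I'll measure them.

```bash
python3 - <<'E'
from h import *
np.set_printoptions(precision=4,suppress=True)
cen={}
for n,box in(('top',(160,195,25,20)),('side',(300,245,25,25))):
    im=cv2.imread(f'pics/{n}0.png'); hsv=cv2.cvtColor(im,cv2.COLOR_BGR2HSV)
    m=cv2.inRange(hsv,(5,110,60),(22,255,255)); M=np.zeros_like(m); x,y,w,h=box; M[y:y+h,x:x+w]=m[y:y+h,x:x+w]
    ys,xs=np.nonzero(M); cen[n]=(xs.mean(),ys.mean())
    (c,sz,a)=cv2.minAreaRect(np.stack([xs,ys],1).astype(np.float32)); print(n,len(xs),cen[n],sz,a)
    q=np.stack([xs,ys],1)-np.array(cen[n]); v=np.linalg.svd(q,full_matrices=False)[2][0]
    e=[np.array(cen[n])+v*s for s in(-5,5)]
    P=[onz(n,p,.078) for p in e]; d=P[1]-P[0]; print(' axis yaw',np.degrees(np.arctan2(d[1],d[0])),onz(n,cen[n],.078))
print('grip tri',tri(cen['side'],cen['top']))
# tips
for s,t in(((238,184),(254,166)),((231.5,169.5),(273,167.5))):
    print('tip',tri(s,t),onz('top',t,.222),onz('side',s,.222))
# base plate corners
for n,cs in(('top',[(245,182),(279.5,186.5),(284,147),(252,146)]),('side',[(246,227),(209,240),(232.5,202),(193.5,213)])):
    print(n,[onz(n,c,.01) for c in cs])
# hook bar at head, header
# rim: top-image pail outer rim
print('rim top L/R/back', [onz('top',p,.085) for p in((154,188),(185,187),(170,171.5))])
print('rim side', [onz('side',p,.085) for p in((277.5,272),(314,279),(298,256))])
for nm,n,p,z in(('tape','top',(219,159),.03),('drv tip','top',(222,188),.01),('drv end','top',(231,240),.02),('punch a','top',(135,172),.005),('punch b','top',(137,198),.005),('offcut','top',(126,222),.03),('smallpail','top',(205,249),.06),('screen','top',(340,196),.255),('box corner','top',(184,135),.1),('bench near L','top',(96,278),0)):
    print(nm,onz(n,p,z))
E
```

```text
top 36 (np.float64(172.66666666666666), np.float64(205.55555555555554)) (3.4785051345825195, 9.486830711364746) 71.56504821777344
 axis yaw 101.36978256680821 [0.5017 0.2422 0.078 ]
side 22 (np.float64(310.5), np.float64(257.72727272727275)) (9.192388534545898, 2.1213204860687256) 45.0
 axis yaw 99.5843847009088 [0.4973 0.2364 0.078 ]
grip tri (array([0.5006, 0.2401, 0.0863]), np.float64(0.001173896497585182))
tip (array([ 0.5825, -0.0503,  0.2092]), np.float64(0.0014019771915121174)) [ 0.5786 -0.0496  0.222 ] [ 0.5883 -0.0417  0.222 ]
tip (array([ 0.5703, -0.1096,  0.2157]), np.float64(0.001099679562330977)) [ 0.5682 -0.1088  0.222 ] [ 0.5733 -0.1052  0.222 ]
top [array([ 0.5772, -0.0147,  0.01  ]), array([ 0.5489, -0.1391,  0.01  ]), array([ 0.6976, -0.1715,  0.01  ]), array([ 0.7124, -0.0526,  0.01  ])]
side [array([ 0.5801, -0.0111,  0.01  ]), array([ 0.7155, -0.036 ,  0.01  ]), array([ 0.5617, -0.1312,  0.01  ]), array([ 0.7054, -0.1661,  0.01  ])]
rim top L/R/back [array([0.5684, 0.3035, 0.085 ]), array([0.5619, 0.1942, 0.085 ]), array([0.6225, 0.2442, 0.085 ])]
rim side [array([0.6158, 0.2229, 0.085 ]), array([0.5371, 0.3023, 0.085 ]), array([0.5294, 0.2128, 0.085 ])]
tape [0.6676 0.0726 0.03  ]
drv tip [0.5626 0.071  0.01  ]
drv end [0.3697 0.0528 0.02  ]
punch a [0.6548 0.3932 0.005 ]
punch b [0.555  0.3885 0.005 ]
offcut [0.4656 0.425  0.03  ]
smallpail [0.3435 0.1422 0.06  ]
screen [ 0.4525 -0.301   0.255 ]
box corner [0.7472 0.1855 0.1   ]
bench near L [0.2746 0.5557 0.    ]
```

Request:
{"api": "send_rows", "payload": {"increments": [[0.22,0,0,0,0.165],[0.22,0,0,0,0.165],[0.22,0,0,0,0.165],[0.22,0,0,0,0.165],[0.22,0,0,0,0.165],[0.22,0,0,0,0.165],[0.22,0,0,0,0]]}}

```text
clock: 0.98
position: [0.2326, 0.5255, 0.199]
ee_rot: [0.0, 0.997, 0.083, -0.0]
contact_force: [0.6, 0.9, -0.3]
width: 0.0188
```

```bash
cat >> h.py <<'E'
def st():
    s=manip.get_state(); q=np.array(s['ee_rot']); M=R.from_quat([q[1],q[2],q[3],q[0]]).as_matrix()
    return s,np.array(s['position']),M
def go(target,yaw=None):
    s,p,M=st(); d=M.T@(np.array(target)-p); y=np.degrees(np.arctan2(M[1,0],M[0,0]))
    print('t',round(s['clock'],2),'p',p.round(4),'yaw',round(y,2),'tilt',round(M[2,2],4),'w',round(s['width'],4),'F',np.round(s['contact_force'],1),'| shift',d.round(4),'dist',round(np.linalg.norm(d),4), '' if yaw is None else ('turn',round(np.radians(y-yaw),3)))
E
python3 -c "
from h import *
go([0.4924,0.2854,0.16],9.5)"
```

```text
t 0.97 p [0.2326 0.5255 0.199 ] yaw 9.51 tilt -1.0 w 0.0188 F [ 0.6  0.9 -0.3] | shift [0.2166 0.2797 0.039 ] dist 0.3559 ('turn', np.float64(0.0))
```

Request:
{"api": "send_rows", "payload": {"increments": [[0.22,0.027,0.035,0.005,0],[0.22,0.027,0.035,0.005,0],[0.22,0.027,0.035,0.005,0],[0.22,0.027,0.035,0.005,0],[0.22,0.027,0.035,0.005,0],[0.22,0.027,0.035,0.005,0],[0.22,0.027,0.035,0.005,0],[0.22,0.027,0.035,0.005,0]]}}

```text
clock: 1.98
position: [0.4925, 0.2837, 0.1591]
ee_rot: [-0.0, 0.997, 0.083, -0.0]
contact_force: [-0.2, 0.4, 0.4]
width: 0.0188
```

```bash
python3 -c "
from h import *
go([0.4924,0.2854,0.16],9.5)
for n in('side','top'):
    im=manip.get_image(n); cv2.imwrite(f'pics/{n}1.png',im[:,:,::-1])
    if n=='side': crop(n,im,250,200,110,100,6,'pics/cs1.png')
    else: crop(n,im,130,150,100,90,6,'pics/ct1.png')
    print(n,proj(n,[st()[1]]))
go([0.4924,0.2854,0.16],9.5)
"
```

```text
t 1.98 p [0.4925 0.2837 0.1591] yaw 9.57 tilt -1.0 w 0.0188 F [-0.2  0.4  0.4] | shift [ 0.0002 -0.0017 -0.0009] dist 0.0019 ('turn', np.float64(0.001))
side [[322.68979422 254.75299255]]
top [[155.86844853 204.82702428]]
t 2.08 p [0.4946 0.2817 0.1585] yaw 9.32 tilt -1.0 w 0.0187 F [-0.9  0.7  0.3] | shift [-0.0015 -0.004  -0.0015] dist 0.0045 ('turn', np.float64(-0.003))
```

View pics/cs1.png

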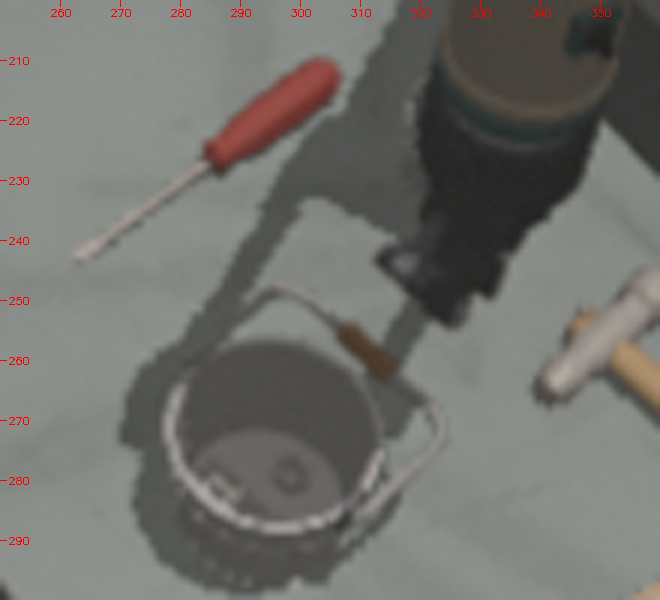

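View pics/ct1.png

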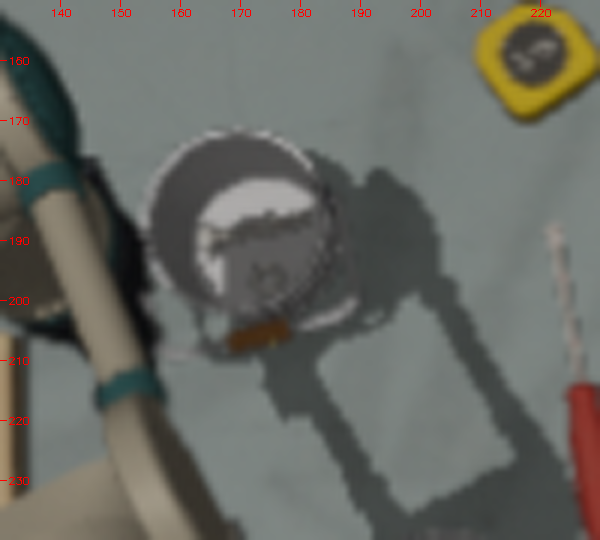

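The side crop shows the fingertips near (316..326, 244..253). The bail's left straight wire runs from (316,262) to (322,267), and the grip is at (311,258). The top view shows the wire end at about (158,208).

```bash
python3 -c "
from h import *
np.set_printoptions(precision=4,suppress=True)
for p in((316,262),(319,264.5),(321.5,267),(323.3,271),(292,251),(298,248.5),(304,253)): print('side',p,onz('side',p,.078))
for p in((158,208.5),(164,208.5),(172.7,205.6),(180,204),(186,202),(189,199)): print('top',p,onz('top',p,.078))
# rim by ellipse of hand-picked outer edge points side
ps=[(277,270),(279,264),(284,259),(292,257),(303,258),(310,264),(313.5,272),(312,281),(306,286.5),(296,288.5),(286,285),(280,279)]
W=np.array([onz('side',p,.085)[:2] for p in ps]); A=np.c_[2*W,np.ones(len(W))]; s=np.linalg.lstsq(A,(W**2).sum(1),rcond=None)[0]; print('rim side',s[:2],np.sqrt(s[2]+s[0]**2+s[1]**2))
ps=[(154.5,190),(156,182),(161,175),(169,171.5),(177,173.5),(183,180),(185,188)]
W=np.array([onz('top',p,.085)[:2] for p in ps]); A=np.c_[2*W,np.ones(len(W))]; s=np.linalg.lstsq(A,(W**2).sum(1),rcond=None)[0]; print('rim top',s[:2],np.sqrt(s[2]+s[0]**2+s[1]**2))
print(proj('side',[[0.5,0.24,.078],[0.4924,0.2854,.078],[0.569,.2515,.085]]),proj('top',[[0.5,0.24,.078],[0.4924,0.2854,.078],[0.569,.2515,.085]]))
"
```

```text
side (316, 262) [0.4924 0.2577 0.078 ]
side (319, 264.5) [0.4901 0.2697 0.078 ]
side (321.5, 267) [0.4891 0.2807 0.078 ]
side (323.3, 271) [0.4933 0.2944 0.078 ]
side (292, 251) [0.5314 0.185  0.078 ]
side (298, 248.5) [0.5098 0.1882 0.078 ]
side (304, 253) [0.5039 0.2117 0.078 ]
top (158, 208.5) [0.4959 0.2942 0.078 ]
top (164, 208.5) [0.4941 0.2731 0.078 ]
top (172.7, 205.6) [0.5015 0.2421 0.078 ]
top (180, 204) [0.5049 0.2162 0.078 ]
top (186, 202) [0.51   0.1949 0.078 ]
top (189, 199) [0.5196 0.1838 0.078 ]
rim side [0.5697 0.2529] 0.054974049504146374
rim top [0.5676 0.2481] 0.053625682035877
[[310.5304 258.9833]
 [321.649  268.6565]
 [295.3872 271.5024]] [[173.3057 205.9791]
 [160.5324 209.2807]
 [168.6494 186.4965]]
```

Request:
{"api": "send_rows", "payload": {"increments": [[0.18,-0.002,-0.004,0,0],[0.18,0,0,0.02,0],[0.18,0,0,0.02,0],[0.18,0,0,0.01,0],[0.18,0,0,0,0]]}}

```text
clock: 2.7
position: [0.4879, 0.2891, 0.109]
ee_rot: [0.0, 0.997, 0.083, -0.001]
contact_force: [0.1, 0.4, -0.5]
width: 0.0155
```

```bash
python3 -c "
from h import *
go([0.4908,0.2867,0.068],9.5)
im=manip.get_image('side'); crop('side',im,270,215,70,80,7,'pics/cs2.png')
im=manip.get_image('top'); crop('top',im,140,170,60,60,7,'pics/ct2.png')
"
```

```text
t 2.7 p [0.4879 0.2891 0.109 ] yaw 9.5 tilt -1.0 w 0.0155 F [ 0.1  0.4 -0.5] | shift [0.0026 0.0028 0.041 ] dist 0.0412 ('turn', np.float64(-0.0))
```

View pics/cs2.png

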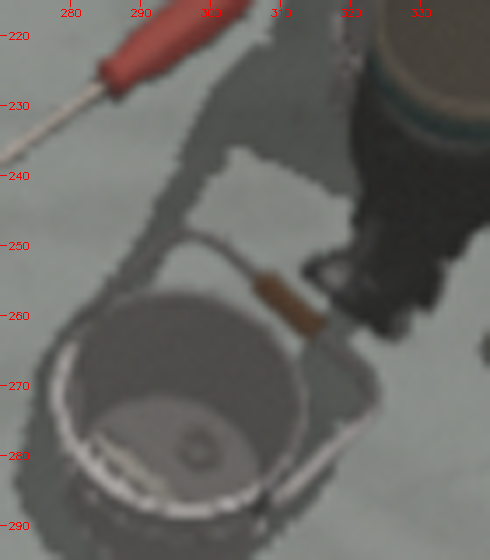

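The fingertips are at side (316..328, 253..263), just above the left wire, and the corner is at (323,270). I'll make a small correction and descend.

Request:
{"api": "send_rows", "payload": {"increments": [[0.18,0.0025,0.0025,0.01,0],[0.18,0,0,0.01,0],[0.18,0,0,0.01,0],[0.18,0,0,0.006,0],[0.18,0,0,0,0]]}}

```text
clock: 3.42
position: [0.4914, 0.2862, 0.0727]
ee_rot: [0.0, 0.997, 0.082, -0.001]
contact_force: [-0.2, -1.0, 0.6]
width: 0.0155
```

```bash
python3 -c "
from h import *
go([0.4908,0.2867,0.068],9.5)
im=manip.get_image('side'); crop('side',im,270,215,70,80,7,'pics/cs3.png')
"
```

```text
t 3.42 p [0.4914 0.2862 0.0727] yaw 9.39 tilt -1.0 w 0.0155 F [-0.2 -1.   0.6] | shift [-0.0005 -0.0006  0.0047] dist 0.0047 ('turn', np.float64(-0.002))
```

View pics/cs3.png

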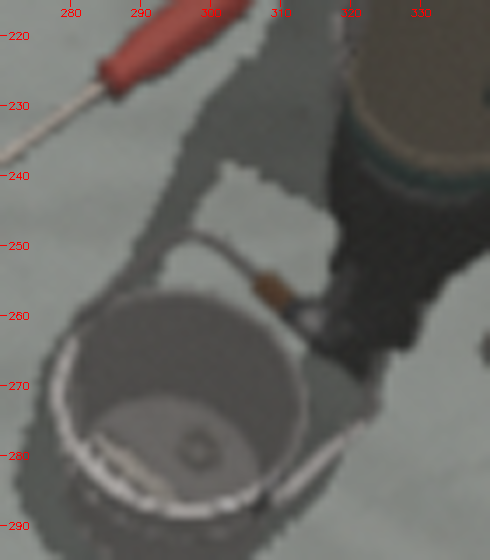

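The fingers are around the wire at about side (315,264) with no contact force. I'll go 5 mm lower and close.

Request:
{"api": "send_rows", "payload": {"increments": [[0.18,0,0,0.005,0],[0.18,0,0,0,0],[0,0,0,0,0],[0,0,0,0,0],[0,0,0,0,0]], "squeeze": 25}}

```text
clock: 4.1
position: [0.4919, 0.2864, 0.0686]
ee_rot: [-0.0, 0.997, 0.082, 0.0]
contact_force: [0.1, -0.9, 0.5]
width: 0.0002
```

```bash
python3 -c "
from h import *
go([0.4908,0.2867,0.068],9.5)
im=manip.get_image('side'); crop('side',im,270,215,70,80,7,'pics/cs4.png')
"
```

```text
t 4.1 p [0.4919 0.2864 0.0686] yaw 9.39 tilt -1.0 w 0.0002 F [ 0.1 -0.9  0.5] | shift [-0.0011 -0.0005  0.0006] dist 0.0013 ('turn', np.float64(-0.002))
```

View pics/cs4.png

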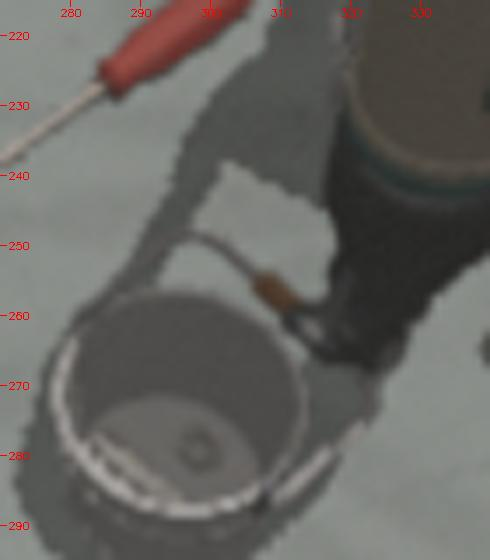

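It closed on nothing (width 0.0002). I'll take a closer look, with contrast raised.

```bash
python3 -c "
from h import *
s,p,M=st()
def enh(im): return np.clip(255*(im/255.)**0.5,0,255).astype(np.uint8)
for n,b in(('side',(285,225,60,60)),('top',(140,175,60,50))):
    im=manip.get_image(n); 
    crop(n,enh(im),*b,10,f'pics/e5{n}.png'); print(proj(n,[p,p+[0,0,.02],p+[0,0,.05]]))
"
```

```text
[[321.581501   270.30232199]
 [322.41974371 267.17018859]
 [323.71569883 262.33175791]]
[[160.88987501 209.84775571]
 [159.5369698  208.98017198]
 [157.43568387 207.63185658]]
```

View pics/e5side.png

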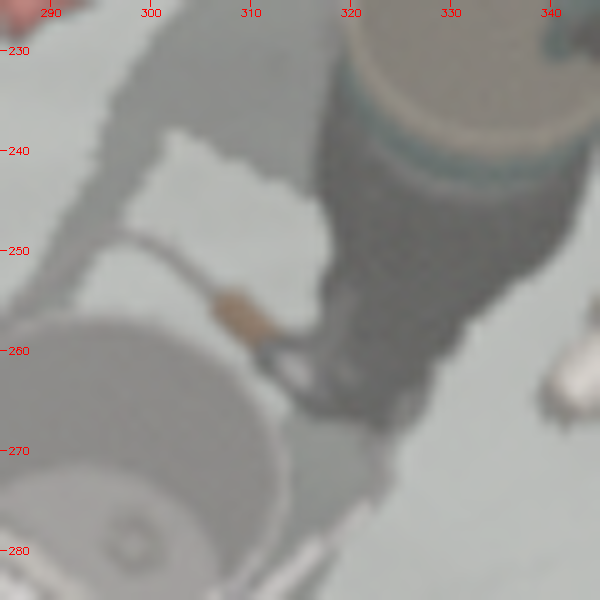

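View pics/e5top.png

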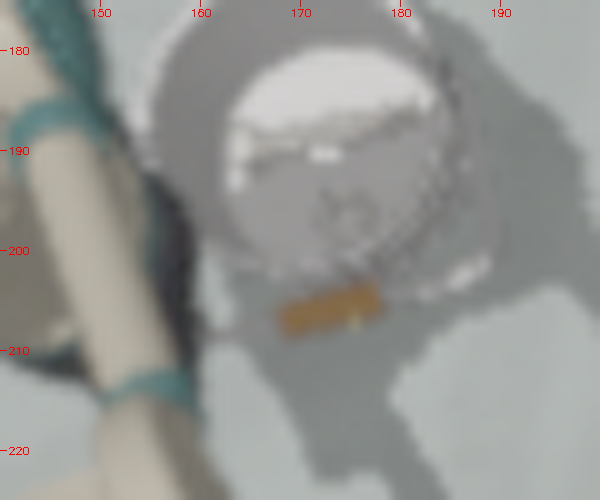

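```bash
python3 -c "
from h import *
def enh(im): return np.clip(255*(im/255.)**0.5,0,255).astype(np.uint8)
a=cv2.imread('pics/side1.png')[:,:,::-1]
b=manip.get_image('side'); cv2.imwrite('pics/side6.png',b[:,:,::-1])
crop('side',enh(a),295,240,38,40,10,'pics/a.png');crop('side',enh(b),295,240,38,40,10,'pics/b.png')
cv2.imwrite('pics/ab.png',np.hstack([cv2.imread('pics/a.png'),cv2.imread('pics/b.png')]))
"
```

```text
(no output)
```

View pics/ab.png

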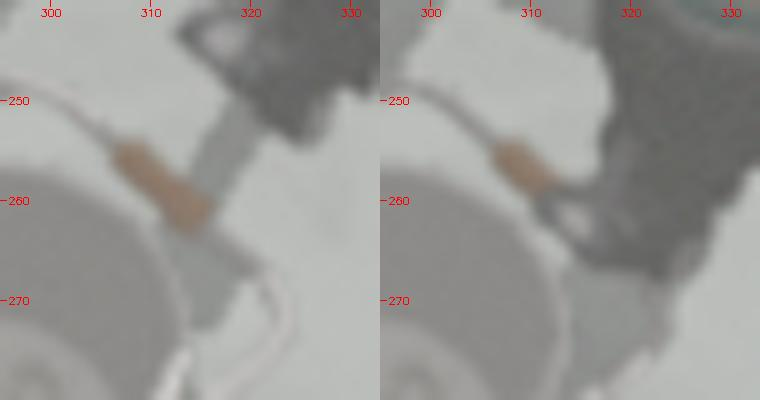

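```bash
python3 -c "
from h import *
def enh(im): return np.clip(255*(im/255.)**0.5,0,255).astype(np.uint8)
def draw(f,p,yaw,w,out,n='side',b=(295,235,40,45),s=12):
    im=enh(cv2.imread(f)); x0,y0,W,H=b; c=cv2.resize(im[y0:y0+H,x0:x0+W],None,fx=s,fy=s,interpolation=cv2.INTER_CUBIC)
    ux=np.array([np.cos(yaw),np.sin(yaw),0]);uy=np.array([-np.sin(yaw),np.cos(yaw),0])
    for sg,col in((1,(0,0,255)),(-1,(255,0,0))):
        Q=[p+sg*ux*a+uy*bb for a,bb in((w/2,-.011),(w/2,.011),(w/2+.0145,.011),(w/2+.0145,-.011))]
        q=((proj(n,Q)-[x0-.5,y0-.5])*s).astype(int); cv2.polylines(c,[q],True,col,1)
    cv2.imwrite(out,c); return c
s,p,M=st()
a=draw('pics/side1.png',np.array([.4925,.2837,.1591]),np.radians(9.5),.0188,'pics/a.png')
b=draw('pics/side6.png',p,np.radians(9.4),0,'pics/b.png')
cv2.imwrite('pics/ab.png',cv2.resize(np.hstack([a,b]),(800,450)))
"
```

```text
(no output)
```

View pics/ab.png

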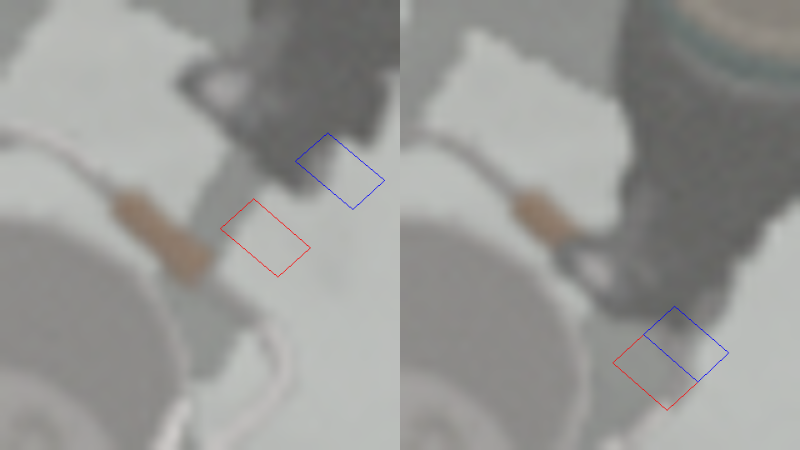

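```bash
python3 -c "
from h import *
def enh(im): return np.clip(255*(im/255.)**0.4,0,255).astype(np.uint8)
a=cv2.imread('pics/side1.png')[:,:,::-1]
crop('side',enh(a),300,205,60,60,12,'pics/a.png')
a=cv2.imread('pics/side0.png')[:,:,::-1]
crop('side',enh(a),440,205,60,75,8,'pics/b.png')
print(proj('side',[[0.2325,.5253,.1985]]),proj('top',[[0.2325,.5253,.1985]]))
a=cv2.imread('pics/top0.png')[:,:,::-1]
crop('side',enh(a),40,270,60,50,8,'pics/c.png')
"
```

```text
[[456.59268534 267.13211558]] [[ 81.44375421 291.61507103]]
```

View pics/a.png

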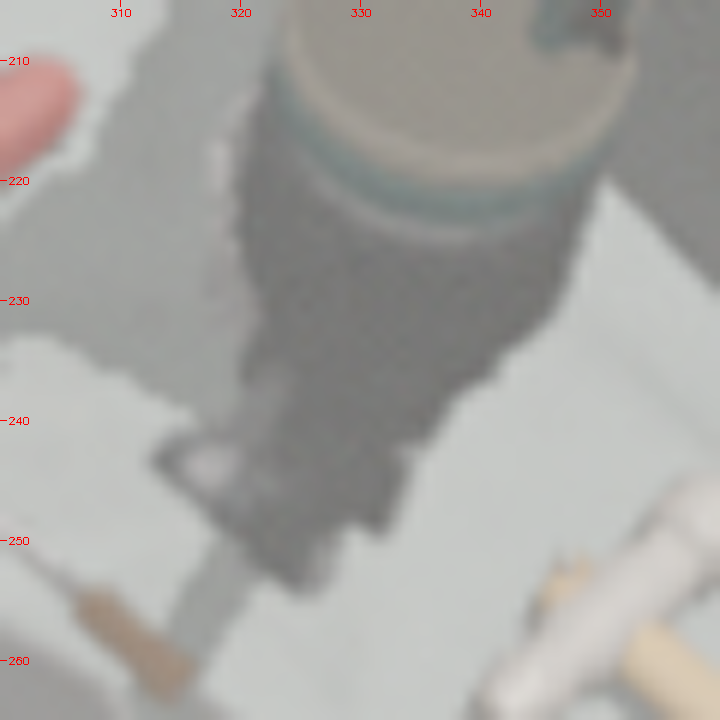

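View pics/b.png

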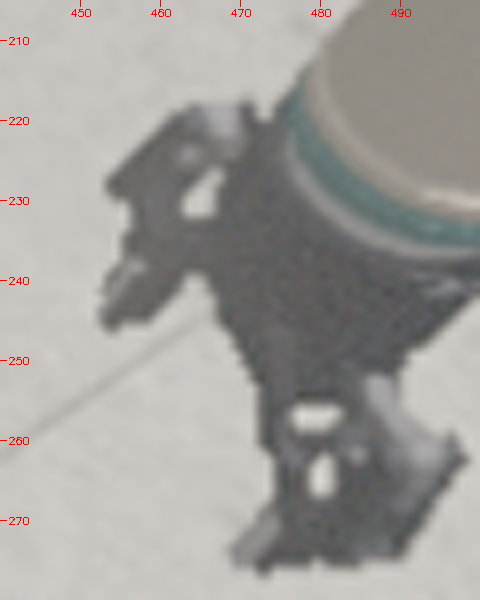

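View pics/c.png

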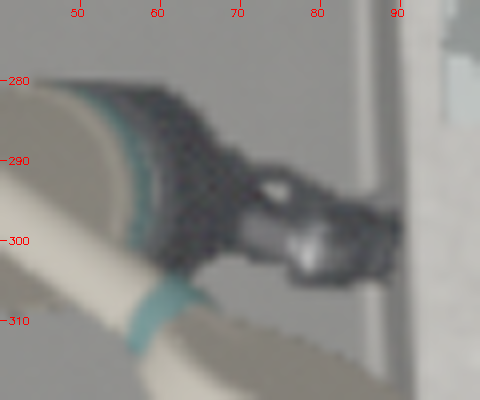

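```bash
python3 -c "
from h import *
print(tri((462,260),(88.5,299)), 'tcp',[0.2325,.5253,.1985])
for n in('side','top'):
    b=proj(n,[[.3,.4,.15]]); print(n,[(proj(n,[np.array([.3,.4,.15])+d])-b).round(2) for d in np.eye(3)*.01])
    print(cal(n)[2], -cal(n)[2][:3,:3].T@cal(n)[2][:3,3])
s=manip.get_state(); print(s['qpos'])
"
```

```text
(array([0.20354329, 0.51226402, 0.19213104]), np.float64(0.015091109815600084)) tcp [0.2325, 0.5253, 0.1985]
side [array([[-2.44,  1.61]]), array([[2.53, 2.49]]), array([[ 0.93, -1.73]])]
[[-8.35589327e-01  5.49353705e-01  9.91431108e-04  4.72908998e-01]
 [-4.27203030e-01 -6.50925699e-01  6.27529525e-01  1.02880012e-01]
 [ 3.45381018e-01  5.23933431e-01  7.78592134e-01 -1.69699206e+00]
 [ 0.00000000e+00  0.00000000e+00  0.00000000e+00  1.00000000e+00]] [1.02521721 0.69628381 1.25623557]
top [array([[-0.13, -3.1 ]]), array([[-2.98,  0.22]]), array([[-1.  , -0.03]])]
[[-0.0926026  -0.99569237  0.00463367 -0.01247393]
 [ 0.9758039  -0.08982521  0.19934438 -0.53971743]
 [-0.19806946  0.02298136  0.97991854 -1.3674501 ]
 [ 0.          0.          0.          1.        ]] [ 0.25465316 -0.02947456  1.44763714]
[4.04993620e-01 3.69635172e-01 1.71359534e+00 7.40166741e-05
 1.05820111e+00 2.40944455e-01]
```

```bash
python3 -c "
from h import *
for n in('side','top'):
    print(n,proj(n,[[0,0,0],[0,0,.1],[0,0,.2],[0,0,.4]]).round(1).tolist())
    a=cv2.imread(f'pics/{n}0.png')[:,:,::-1]
    crop(n,a,*((310,90,130,130) if n=='side' else (190,270,130,110)),5,f'pics/base{n}.png')
"
```

```text
side [[369.8, 163.9], [375.6, 146.1], [382.1, 126.5], [397.3, 80.3]]
top [[255.4, 344.3], [255.3, 349.8], [255.1, 356.2], [254.7, 372.6]]
```

View pics/baseside.png

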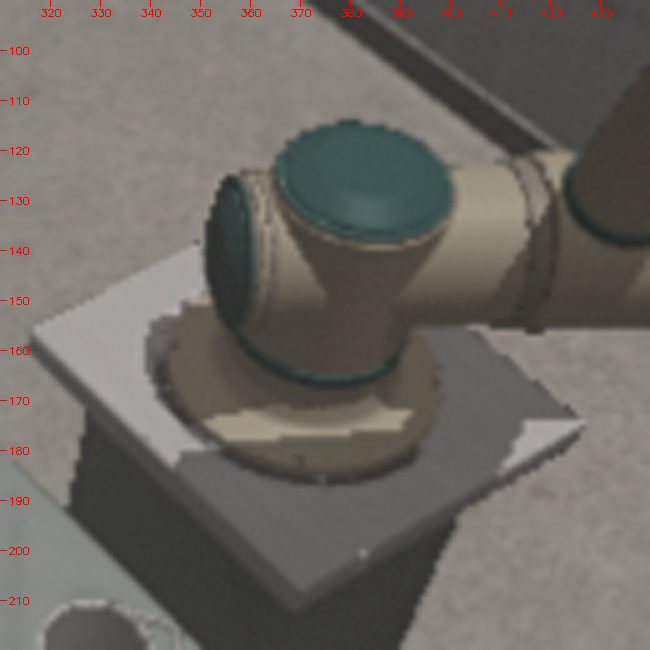

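View pics/basetop.png

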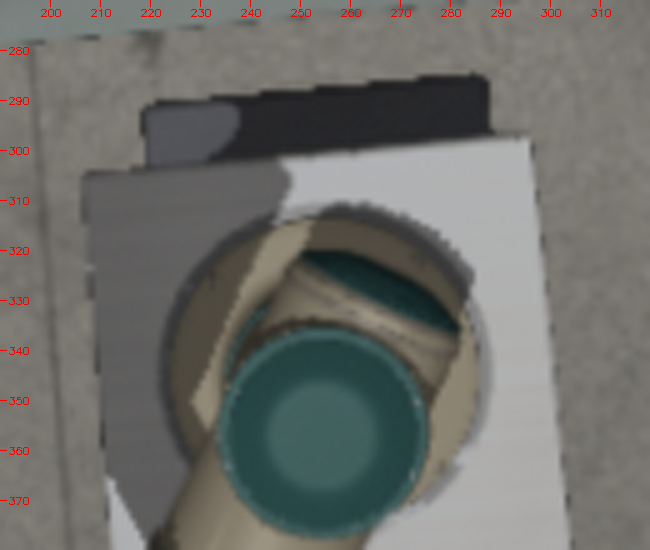

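Request:
{"api": "send_rows", "payload": {"increments": [[0,0,0,0.004,0],[0,0,0,0.004,0],[0,0,0,0,0]]}}

```text
clock: 4.68
position: [0.4914, 0.2862, 0.0598]
ee_rot: [0.0, 0.997, 0.082, -0.001]
contact_force: [-0.9, 1.1, 0.8]
width: 0.0001
```

```bash
python3 -c "
from h import *
go([0.4908,0.2867,0.068],9.5)
im=manip.get_image('side'); crop('side',im,270,215,70,80,7,'pics/cs4.png')
"
```

```text
t 4.67 p [0.4914 0.2862 0.0598] yaw 9.4 tilt -1.0 w 0.0001 F [-0.9  1.1  0.8] | shift [-0.0005 -0.0006 -0.0082] dist 0.0082 ('turn', np.float64(-0.002))
```

View pics/cs4.png

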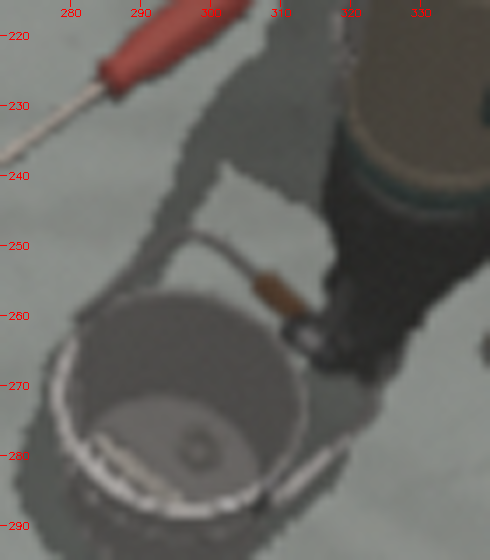

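No contact yet, and the tip at side (323,269) still looks above the wire. I'll feel downward in small steps.

Request:
{"api": "send_rows", "payload": {"increments": [[0,0,0,0.004,0],[0,0,0,0.003,0],[0,0,0,0,0]]}}

```text
clock: 5.1
position: [0.4916, 0.2863, 0.0531]
ee_rot: [0.0, 0.997, 0.082, -0.0]
contact_force: [0.2, -0.6, -0.1]
width: -0.0001
```

Request:
{"api": "send_rows", "payload": {"increments": [[0,0,0,0.003,0],[0,0,0,0.003,0],[0,0,0,0,0]]}}

```text
clock: 5.48
position: [0.4916, 0.287, 0.0488]
ee_rot: [-0.001, 0.997, 0.082, 0.0]
contact_force: [-2.8, 0.6, 9.9]
width: 0.0003
```

Contact (9.9 N) at a reported z of 0.049. I'll look before doing more.

```bash
python3 -c "
from h import *
def enh(im): return np.clip(255*(im/255.)**0.4,0,255).astype(np.uint8)
go([0.4908,0.2867,0.068],9.5)
print(manip.get_state()['moment'])
im=manip.get_image('side'); crop('side',enh(im),290,230,55,55,12,'pics/cs7.png')
im=manip.get_image('top'); crop('top',enh(im),140,170,60,55,12,'pics/ct7.png')
"
```

```text
t 5.47 p [0.4916 0.287  0.0488] yaw 9.38 tilt -1.0 w 0.0003 F [-2.8  0.6  9.9] | shift [-0.0008  0.0001 -0.0192] dist 0.0192 ('turn', np.float64(-0.002))
[-0.02467485  0.50377107 -0.00773006]
```

View pics/cs7.png

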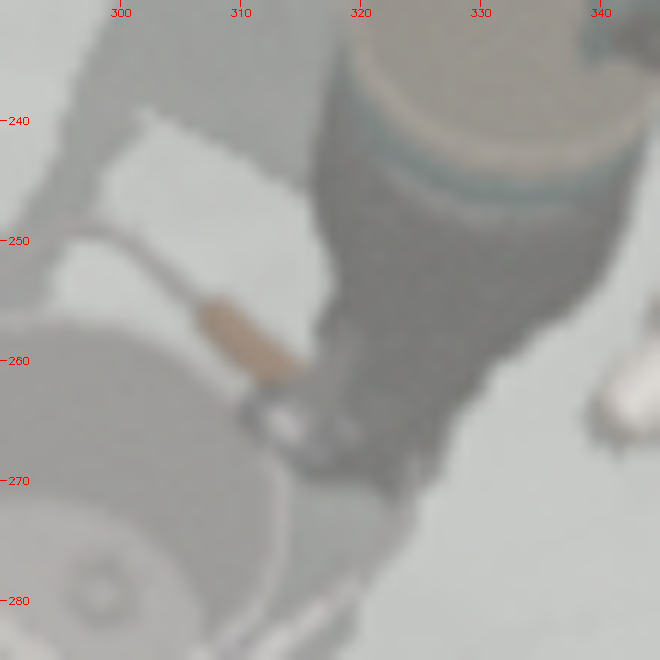

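View pics/ct7.png

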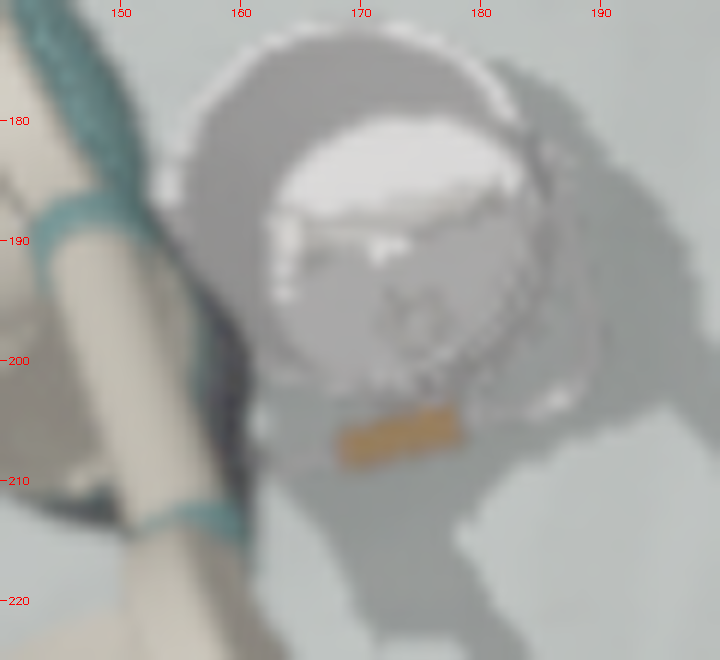

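Request:
{"api": "send_rows", "payload": {"increments": [[0,0,0,-0.008,0],[0.2,0,0,0,0],[0.2,0,0,0,0],[0.2,0,0,0.006,0],[0.2,0,0,0.004,0],[0.2,0,0,0,0]]}}

```text
clock: 6.32
position: [0.4922, 0.2861, 0.0451]
ee_rot: [0.0, 0.997, 0.082, 0.0]
contact_force: [0.7, -0.6, 2.8]
width: 0.0169
```

Request:
{"api": "send_rows", "payload": {"increments": [[0.2,0,0,0.003,0],[0.2,0,0,0.003,0],[0.2,0,0,0,0]]}}

```text
clock: 6.7
position: [0.492, 0.2862, 0.039]
ee_rot: [0.0, 0.997, 0.082, 0.0]
contact_force: [0.9, -1.5, 1.4]
width: 0.0171
```

When open, the fingers pass the height where the shut tip touched. So the wire is between them, and the real tips sit about 30 mm above the reported TCP. Closing.

Request:
{"api": "send_rows", "payload": {"increments": [[0,0,0,0,0],[0,0,0,0,0],[0,0,0,0,0]], "squeeze": 25}}

```text
clock: 7.08
position: [0.4916, 0.2864, 0.0394]
ee_rot: [-0.0, 0.997, 0.082, -0.0]
contact_force: [-0.3, -1.9, 0.1]
width: 0.0066
```

```bash
python3 -c "
from h import *
def enh(im): return np.clip(255*(im/255.)**0.4,0,255).astype(np.uint8)
go([0.4908,0.2867,0.068],9.5)
im=manip.get_image('side'); crop('side',enh(im),290,230,55,55,12,'pics/cs8.png')
"
```

```text
t 7.08 p [0.4916 0.2864 0.0394] yaw 9.39 tilt -1.0 w 0.0066 F [-0.3 -1.9  0.1] | shift [-0.0007 -0.0004 -0.0286] dist 0.0286 ('turn', np.float64(-0.002))
```

View pics/cs8.png

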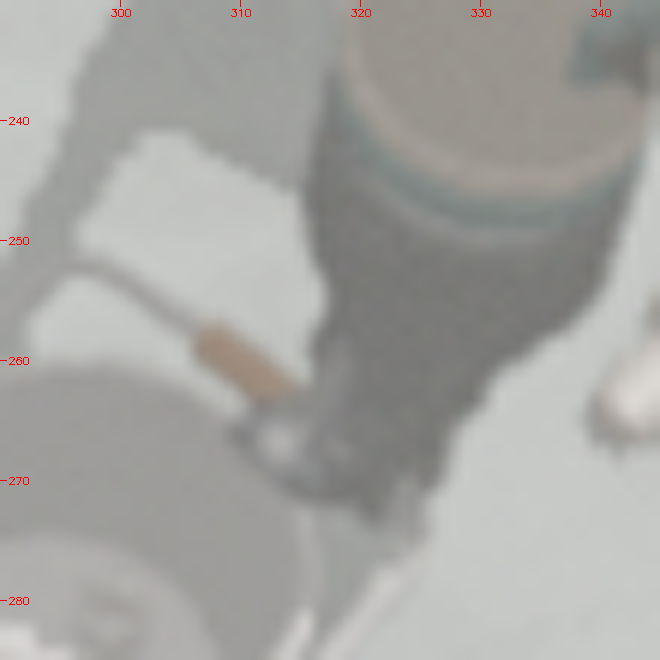

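The wire is caught (width 6.6 mm, wire 7 mm). Now I'll swing it up along the 70 mm arc.

Request:
{"api": "send_rows", "payload": {"increments": [[0,0.0006,0,-0.0091,0],[0,0.0018,0,-0.009,0],[0,0.0029,0,-0.0087,0],[0,0.0041,0,-0.0082,0],[0,0,0,0,0]]}}

```text
clock: 7.75
position: [0.5015, 0.2888, 0.0755]
ee_rot: [-0.001, 0.997, 0.082, 0.0]
contact_force: [-2.4, 1.2, 0.2]
width: 0.0059
```

```bash
python3 -c "
from h import *
go([0.4908,0.2867,0.068],9.5)
im=manip.get_image('side'); crop('side',im,250,210,110,95,7,'pics/cs9.png')
"
```

```text
t 7.75 p [0.5015 0.2888 0.0755] yaw 9.38 tilt -1.0 w 0.0059 F [-2.4  1.2  0.2] | shift [-0.0109  0.0003  0.0075] dist 0.0133 ('turn', np.float64(-0.002))
```

View pics/cs9.png

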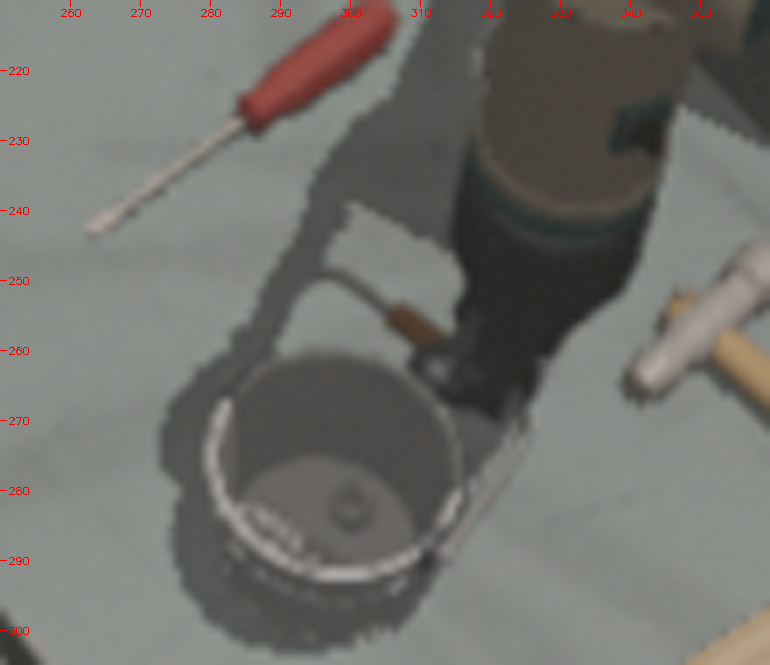

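The bail is rising (leg end at side (324,270)) and the pail is still standing. Continuing.

Request:
{"api": "send_rows", "payload": {"increments": [[0,0.0051,0,-0.0076,0],[0,0.006,0,-0.0069,0],[0,0.0069,0,-0.006,0],[0,0.0076,0,-0.0051,0],[0,0,0,0,0]]}}

```text
clock: 8.43
position: [0.5274, 0.2924, 0.1008]
ee_rot: [-0.0, 0.997, 0.082, 0.001]
contact_force: [-3.2, -0.1, 1.4]
width: 0.006
```

```bash
python3 -c "
from h import *
go([0.4908,0.2867,0.068],9.5)
im=manip.get_image('side'); crop('side',im,250,210,110,95,7,'pics/cs10.png')
"
```

```text
t 8.43 p [0.5274 0.2924 0.1008] yaw 9.38 tilt -1.0 w 0.006 F [-3.2 -0.1  1.4] | shift [-0.0371 -0.0003  0.0327] dist 0.0494 ('turn', np.float64(-0.002))
```

View pics/cs10.png

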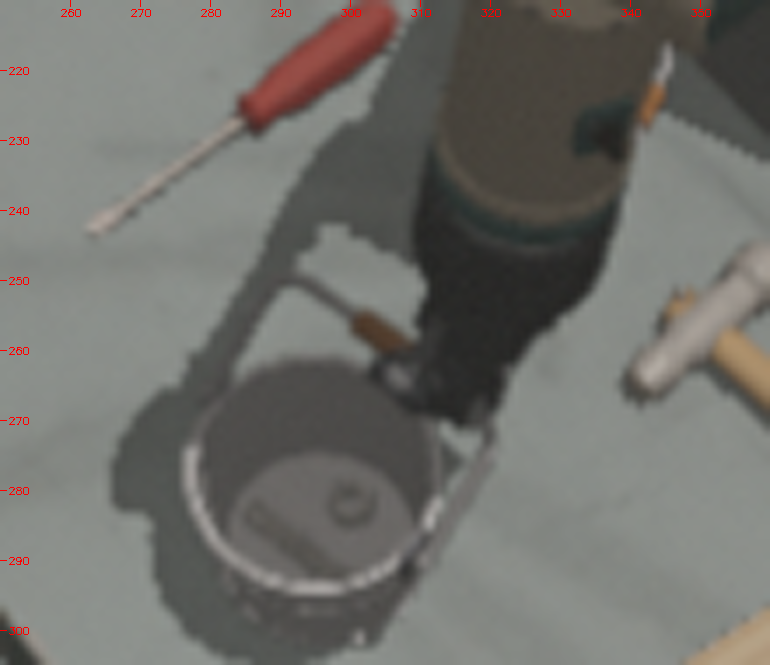

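Request:
{"api": "send_rows", "payload": {"increments": [[0,0.0082,0,-0.0041,0],[0,0.0087,0,-0.0029,0],[0,0.009,0,-0.0018,0],[0,0.0091,0,-0.0006,0],[0,0,0,0,0]]}}

```text
clock: 9.1
position: [0.5626, 0.2979, 0.1093]
ee_rot: [-0.0, 0.997, 0.082, 0.001]
contact_force: [-1.6, -0.3, -0.4]
width: 0.0057
```

```bash
python3 -c "
from h import *
go([0.4908,0.2867,0.068],9.5)
im=manip.get_image('side'); crop('side',im,250,210,110,95,7,'pics/cs11.png')
im=manip.get_image('top'); crop('top',im,130,140,110,95,7,'pics/ct11.png')
"
```

```text
t 9.1 p [0.5626 0.2979 0.1093] yaw 9.38 tilt -1.0 w 0.0057 F [-1.6 -0.3 -0.4] | shift [-0.0727 -0.0006  0.0411] dist 0.0835 ('turn', np.float64(-0.002))
```

View pics/cs11.png

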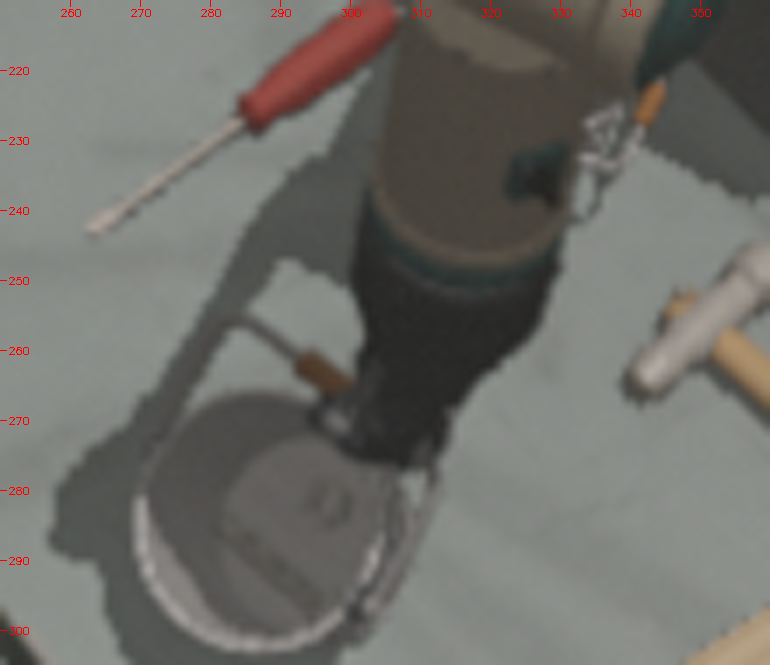

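View pics/ct11.png

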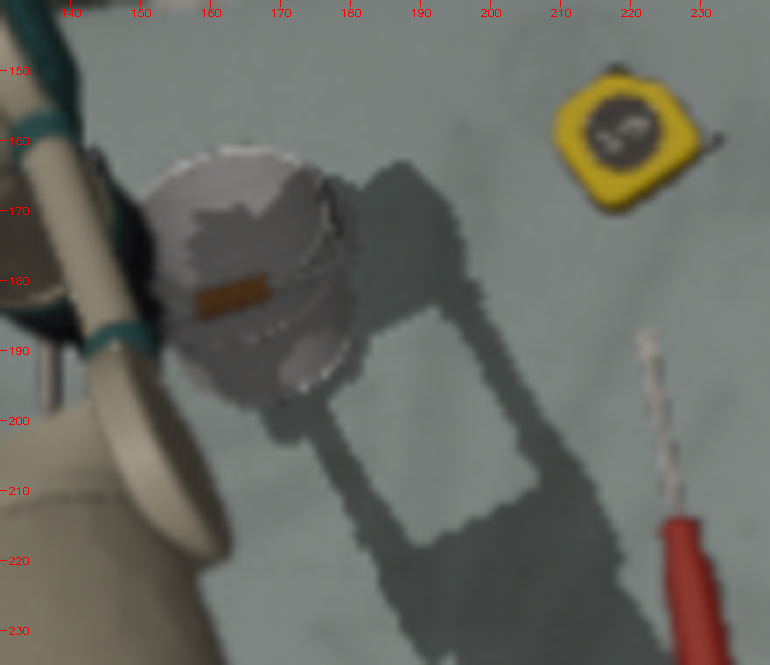

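The top view shows the pail tipping: its rim centre is at (165,165) but its foot is near (172,185). The pads grip the wire too hard for it to turn, so I'm backing along the arc at once to set the pail flat.

Request:
{"api": "send_rows", "payload": {"increments": [[0,-0.0091,0,0.0006,0],[0,-0.009,0,0.0018,0],[0,-0.0087,0,0.0029,0],[0,-0.0082,0,0.0041,0],[0,0,0,0,0]]}}

```text
clock: 9.82
position: [0.5243, 0.2923, 0.1]
ee_rot: [-0.0, 0.997, 0.082, -0.001]
contact_force: [-4.3, 2.6, 5.5]
width: 0.0057
```

```bash
python3 -c "
from h import *
go([0.4908,0.2867,0.068],9.5)
im=manip.get_image('side'); crop('side',im,250,210,110,95,7,'pics/cs12.png')
im=manip.get_image('top'); crop('top',im,130,140,110,95,7,'pics/ct12.png')
"
```

```text
t 9.82 p [0.5243 0.2923 0.1   ] yaw 9.41 tilt -1.0 w 0.0057 F [-4.3  2.6  5.5] | shift [-0.0339  0.0001  0.0321] dist 0.0467 ('turn', np.float64(-0.002))
```

View pics/cs12.png

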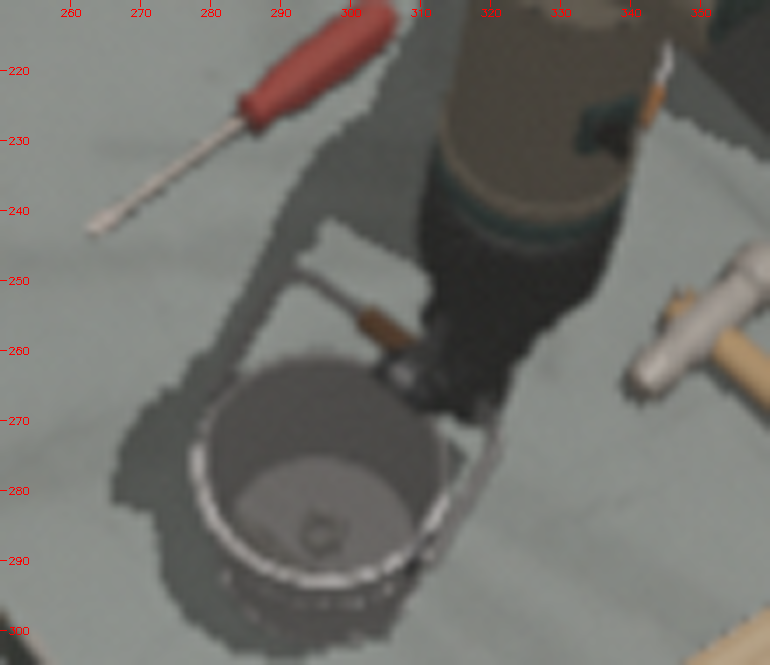

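View pics/ct12.png

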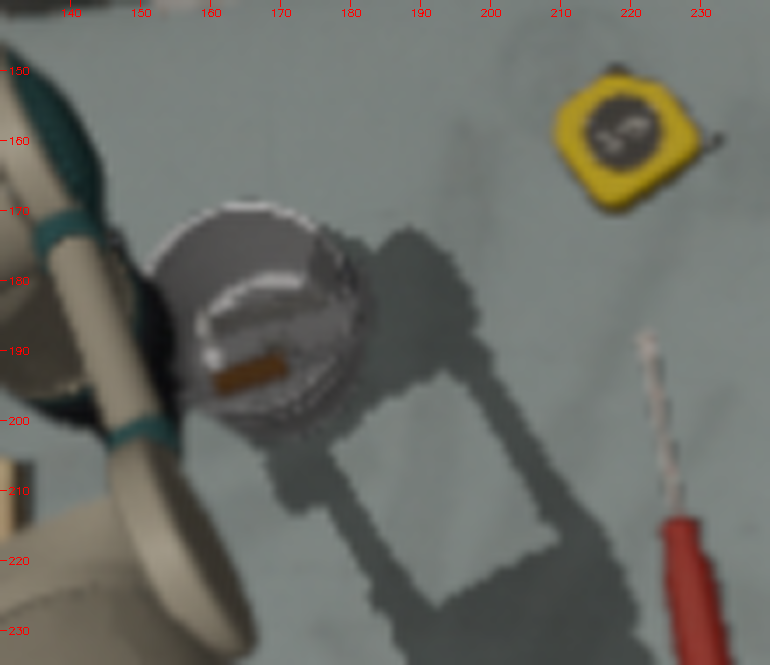

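The pail is flat again, with the bail at roughly 50°. I'll open a little so that the wire is only caged and check that it stays.

Request:
{"api": "send_rows", "payload": {"increments": [[0.1,0,0,0,0],[0.2,0,0,0,0],[0.22,0,0,0,0]]}}

```text
clock: 10.3
position: [0.5274, 0.2919, 0.0999]
ee_rot: [0.0, 0.997, 0.082, 0.001]
contact_force: [-0.0, -0.7, 0.6]
width: 0.019
```

```bash
python3 -c "
from h import *
go([0.4908,0.2867,0.068],9.5)
im=manip.get_image('side'); cv2.imwrite('pics/side13.png',im[:,:,::-1]); crop('side',im,250,210,110,95,7,'pics/cs13.png')
im=manip.get_image('top'); cv2.imwrite('pics/top13.png',im[:,:,::-1]); crop('top',im,130,140,110,95,7,'pics/ct13.png')
"
```

```text
t 10.3 p [0.5274 0.2919 0.0999] yaw 9.39 tilt -1.0 w 0.019 F [-0.  -0.7  0.6] | shift [-0.037  -0.0008  0.0319] dist 0.0488 ('turn', np.float64(-0.002))
```

View pics/cs13.png

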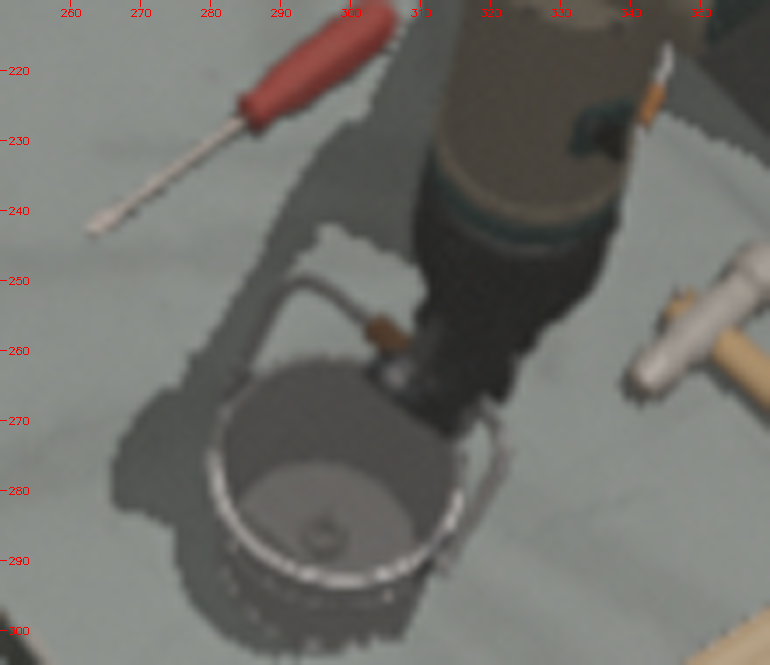

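View pics/ct13.png

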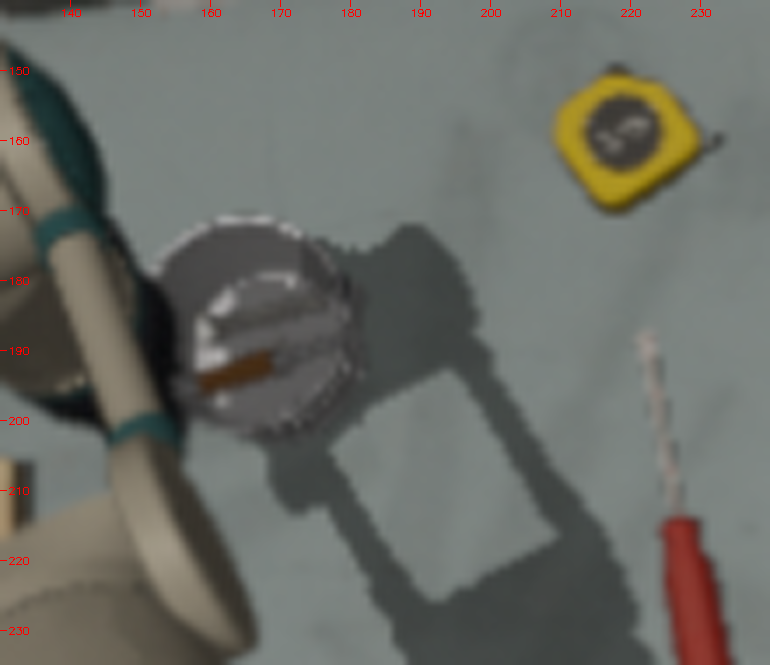

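The bail holds by itself (grip at side (304.5,257.5), top (163.5,193)), and the pail is flat. I'll measure the angle.

```bash
python3 -c "
from h import *
np.set_printoptions(precision=4,suppress=True)
print('grip',tri((304.5,257),(163.5,193)))
def circ(n,ps):
    W=np.array([onz(n,p,.085)[:2] for p in ps]); A=np.c_[2*W,np.ones(len(W))]; s=np.linalg.lstsq(A,(W**2).sum(1),rcond=None)[0]; print('rim',n,s[:2],np.sqrt(s[2]+s[0]**2+s[1]**2))
circ('side',[(280.5,275),(283,267),(290,262.5),(299,262),(282.5,282),(288,288.5),(297,292.5),(306,291.5),(313,286),(316,280)])
circ('top',[(153,178),(159,173),(166,171),(173,173),(178,178),(181,186),(178,194),(173,200)])
"
```

```text
grip (array([0.5377, 0.2542, 0.1452]), np.float64(0.008964994340112931))
rim side [0.5722 0.2695] 0.052559321356164035
rim top [0.5698 0.2638] 0.05493186762708469
```

Pail centre is about (0.571,0.266) and the bail angle about 60°. The pads now only cage the wire, so I'll push it with the outer pad in the tool's +x direction.

Request:
{"api": "send_rows", "payload": {"increments": [[0.22,0.005,0,0,0],[0.22,0.006,0,0,0],[0.22,0.006,0,-0.001,0],[0.22,0.006,0,-0.001,0],[0.22,0.006,0,0,0],[0.22,0.006,0,0,0],[0.22,0.005,0,0,0],[0.22,0,0,0,0]]}}

```text
clock: 11.4
position: [0.5664, 0.2987, 0.1019]
ee_rot: [-0.0, 0.997, 0.082, 0.0]
contact_force: [-0.2, -0.3, -0.2]
width: 0.0186
```

```bash
python3 -c "
from h import *
go([0.4908,0.2867,0.068],9.5)
im=manip.get_image('side'); cv2.imwrite('pics/side14.png',im[:,:,::-1]); crop('side',im,250,210,110,95,7,'pics/cs14.png')
im=manip.get_image('top'); cv2.imwrite('pics/top14.png',im[:,:,::-1]); crop('top',im,130,140,110,95,7,'pics/ct14.png')
"
```

```text
t 11.4 p [0.5664 0.2987 0.1019] yaw 9.39 tilt -1.0 w 0.0186 F [-0.2 -0.3 -0.2] | shift [-0.0766 -0.0005  0.0338] dist 0.0837 ('turn', np.float64(-0.002))
```

View pics/cs14.png

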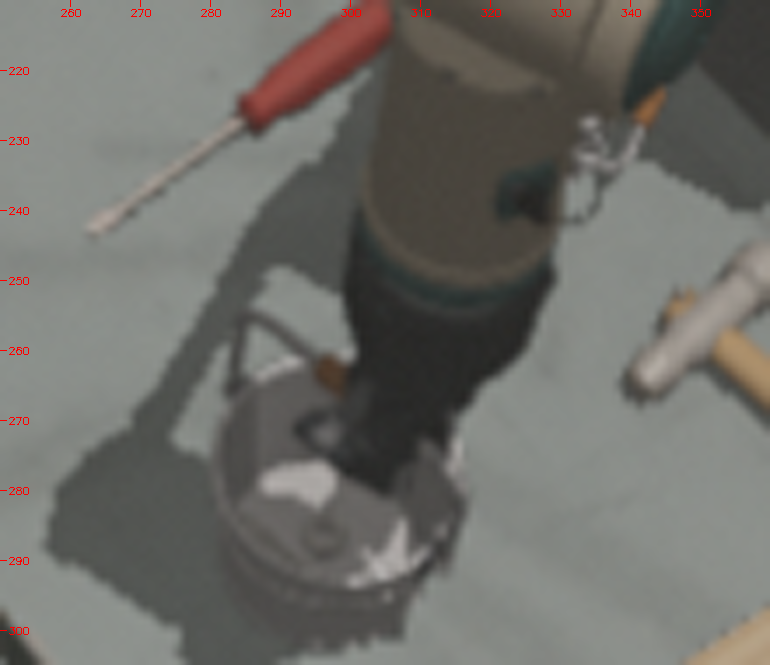

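View pics/ct14.png

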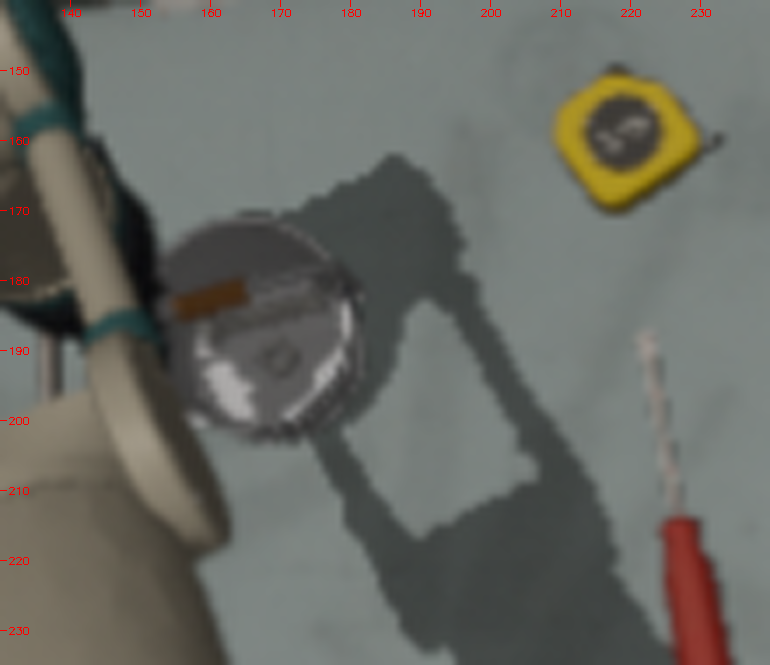

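The pail stays put and the bail is nearly upright (grip at top (160,182.5)).

```bash
python3 -c "
from h import *
np.set_printoptions(precision=4,suppress=True)
def circ(n,ps):
    W=np.array([onz(n,p,.085)[:2] for p in ps]); A=np.c_[2*W,np.ones(len(W))]; s=np.linalg.lstsq(A,(W**2).sum(1),rcond=None)[0]; print('rim',n,s[:2],np.sqrt(s[2]+s[0]**2+s[1]**2))
circ('top',[(155,177),(160,173),(166,171),(173,173),(178,178),(181,186),(179.5,194),(175,200),(169,203),(162,202)])
print(onz('top',(160.3,182.5),.148),onz('top',(165.5,181.2),.148),onz('top',(155,184),.148))
go([0,0,0])
"
```

```text
rim top [0.5675 0.2622] 0.055608007348579645
[0.5707 0.266  0.148 ] [0.5735 0.2483 0.148 ] [0.5673 0.2842 0.148 ]
t 11.5 p [0.5659 0.2986 0.1019] yaw 9.39 tilt -1.0 w 0.0188 F [ 0.   0.4 -0.8] | shift [-0.607   0.2022  0.1019] dist 0.6479
```

The bail is upright within a few degrees. I'll ease back 3 mm and lift clear.

Request:
{"api": "send_rows", "payload": {"increments": [[0.22,-0.003,0,0,0],[0.22,0,0,-0.01,0],[0.22,0,0,-0.025,0],[0.22,0,0,-0.035,0],[0.22,0,0,-0.03,0],[0.22,-0.04,0,0,0],[0.22,-0.06,0,0,0],[0.22,-0.04,0,0,0]]}}

```text
clock: 12.5
position: [0.4224, 0.2748, 0.2029]
ee_rot: [-0.0, 0.997, 0.082, 0.0]
contact_force: [0.9, -0.7, -0.5]
width: 0.0189
```

```bash
python3 -c "
from h import *
go([0.4908,0.2867,0.068],9.5)
im=manip.get_image('side'); cv2.imwrite('pics/side15.png',im[:,:,::-1]); crop('side',im,250,210,110,95,7,'pics/cs15.png')
im=manip.get_image('top'); cv2.imwrite('pics/top15.png',im[:,:,::-1]); crop('top',im,130,140,110,95,7,'pics/ct15.png')
"
```

```text
t 12.5 p [0.4224 0.2748 0.2029] yaw 9.41 tilt -1.0 w 0.0189 F [ 0.9 -0.7 -0.5] | shift [ 0.0694 -0.0005  0.1349] dist 0.1517 ('turn', np.float64(-0.002))
```

View pics/cs15.png

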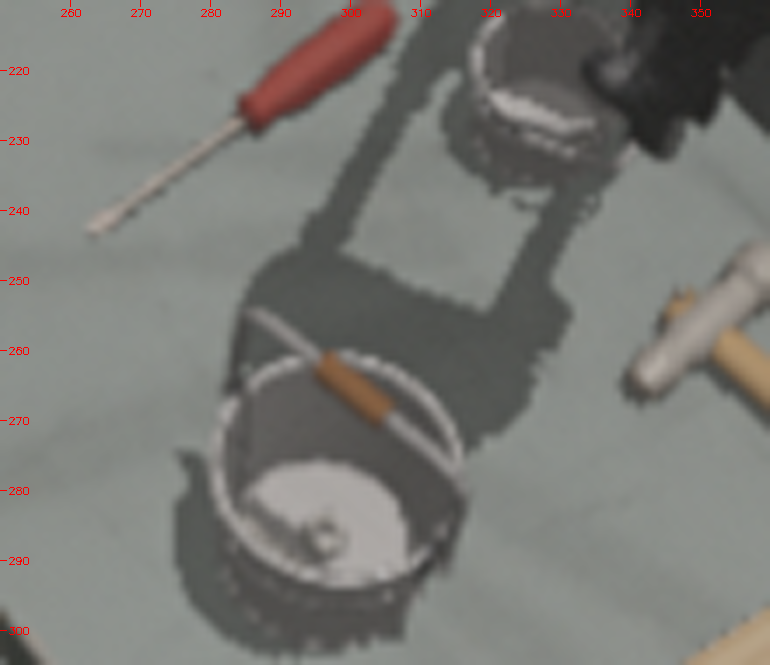

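View pics/ct15.png

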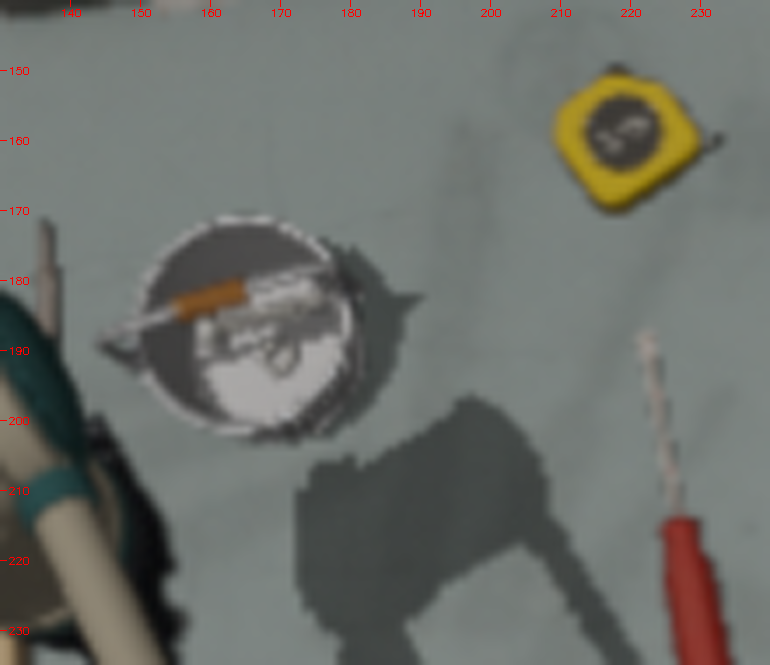

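The bail stands by itself (side: grip at (301,265); top: (160,182.5)), the pail is flat, and the bolt and nut are inside. Now I'll measure the grip for the grasp, and the stand more carefully.

```bash
python3 - <<'E'
from h import *
np.set_printoptions(precision=4,suppress=True)
cen={}
for n,box in(('top',(150,175,20,15)),('side',(290,255,22,20))):
    im=cv2.imread(f'pics/{n}15.png'); hsv=cv2.cvtColor(im,cv2.COLOR_BGR2HSV)
    m=cv2.inRange(hsv,(5,100,60),(22,255,255)); M=np.zeros_like(m); x,y,w,h=box; M[y:y+h,x:x+w]=m[y:y+h,x:x+w]
    ys,xs=np.nonzero(M); c=np.array((xs.mean(),ys.mean())); cen[n]=c
    v=np.linalg.svd(np.stack([xs,ys],1)-c,full_matrices=False)[2][0]
    a,b=onz(n,c-5*v,.148),onz(n,c+5*v,.148); d=b-a
    print(n,len(xs),c,'at .148',onz(n,c,.148),'axis yaw',np.degrees(np.arctan2(d[1],d[0])))
print(tri(cen['side'],cen['top']))
def circ(n,ps):
    W=np.array([onz(n,p,.085)[:2] for p in ps]); A=np.c_[2*W,np.ones(len(W))]; s=np.linalg.lstsq(A,(W**2).sum(1),rcond=None)[0]; print('rim',n,s[:2],np.sqrt(s[2]+s[0]**2+s[1]**2))
circ('top',[(150,184),(153,177),(159,172.5),(166,171),(173,173),(178,178),(180,186),(178.5,193),(174,199),(167,202),(158,200),(152,193)])
circ('side',[(280.5,275),(283,268),(290,262.5),(299,260.5),(308,263.5),(314,270),(316,277),(314,286),(307,291.5),(298,293.5),(288,289.5),(283,283)])
im=cv2.imread('pics/side15.png')[:,:,::-1]; crop('side',im,185,160,75,85,8,'pics/standS.png')
im=cv2.imread('pics/top15.png')[:,:,::-1]; crop('top',im,235,120,60,75,8,'pics/standT.png')
E
```

```text
top 37 [159.6216 182.2703] at .148 [0.5717 0.2683 0.148 ] axis yaw 103.08352409643645
side 40 [299.975 265.075] at .148 [0.5697 0.2661 0.148 ] axis yaw 103.7104330102298
(array([0.571 , 0.2675, 0.1513]), np.float64(0.0002007370668192513))
rim top [0.571  0.2641] 0.054399367956964866
rim side [0.5713 0.27  ] 0.05403829532772035
```

View pics/standS.png

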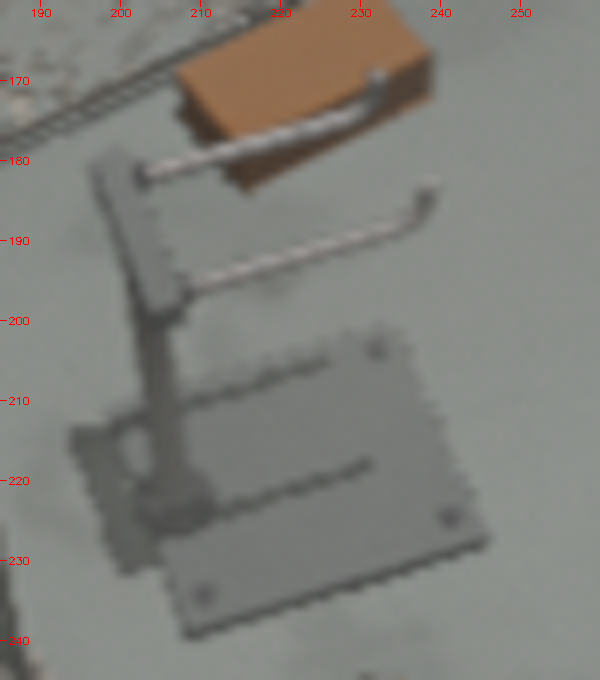

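View pics/standT.png

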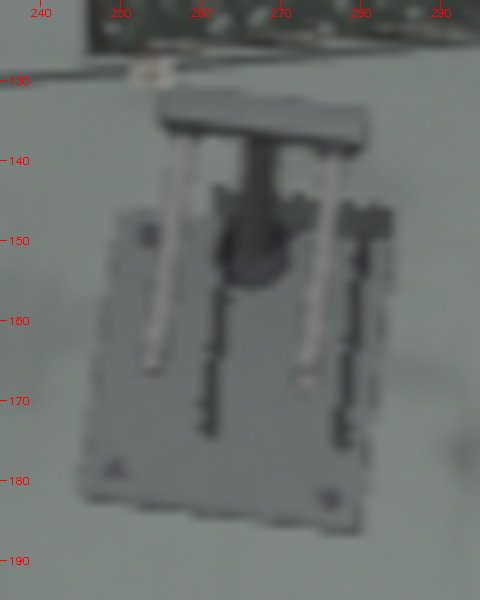

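```bash
python3 - <<'E'
from h import *
np.set_printoptions(precision=4,suppress=True)
for nm,n,a,b in(('L','top',(258,137),(254.2,163)),('R','top',(276.8,139),(273.2,165)),('L','side',(209,196.2),(235,188.6)),('R','side',(203,181.8),(229,174.3))):
    A,B=onz(n,a,.1975),onz(n,b,.1975); d=A-B; print(nm,n,A[:2],B[:2],'yaw',np.degrees(np.arctan2(d[1],d[0])))
for s,t in(((238.4,183.3),(254,166)),((232,169),(273.2,168))):
    print('tip',*tri(s,t),onz('top',t,.220)[:2],onz('side',s,.220)[:2])
# base corners z=.01 (top face)
T=[onz('top',p,.01)[:2] for p in((245,182),(279.5,186),(283.5,146),(249.5,146.5))]
S=[onz('side',p,.01)[:2] for p in((246,227),(208,239.5),(193.5,213.5),(235,201))]
print(T,S)
E
```

```text
L top [ 0.6816 -0.0718] [ 0.5949 -0.0515] yaw -13.189460367314908
R top [ 0.6692 -0.1324] [ 0.5827 -0.1119] yaw -13.385802805280441
L side [ 0.6814 -0.0671] [ 0.5963 -0.0483] yaw -12.488110591682833
R side [ 0.6681 -0.1295] [ 0.5806 -0.1107] yaw -12.122484368200551
tip [ 0.5814 -0.05    0.2124] 0.0007816898553200429 [ 0.5791 -0.0496] [ 0.5849 -0.0449]
tip [ 0.5682 -0.1099  0.2167] 0.0008561010818210562 [ 0.5671 -0.1094] [ 0.57   -0.1077]
[array([ 0.5772, -0.0147]), array([ 0.5507, -0.1392]), array([ 0.7017, -0.1701]), array([ 0.7113, -0.0431])] [array([ 0.5801, -0.0111]), array([ 0.7173, -0.0397]), array([ 0.7065, -0.1641]), array([ 0.5515, -0.1301])]
```

Grip is at (0.571,0.2675,0.151), with the pail's x axis at a yaw of 13.3°. The stand's yaw is about -12.8° and its origin about (0.598,-0.083); the measured hook spacing of 62 mm matches. Now I'll turn and go above the grip.

Request:
{"api": "send_rows", "payload": {"increments": [[0.5,0,0,0,-0.068],[0.5,0,0,0,0]]}}

```text
clock: 12.85
position: [0.4256, 0.2756, 0.2029]
ee_rot: [-0.0, 0.993, 0.115, 0.001]
contact_force: [0.4, 1.1, -0.1]
width: 0.0427
```

```bash
python3 -c "
from h import *
go([0.571,0.2675,0.19],13.3)"
```

```text
t 12.85 p [0.4256 0.2756 0.2029] yaw 13.25 tilt -1.0 w 0.0427 F [ 0.4  1.1 -0.1] | shift [0.1396 0.0412 0.0131] dist 0.1462 ('turn', np.float64(-0.001))
```

Request:
{"api": "send_rows", "payload": {"increments": [[0.5,0.035,0.01,0,0],[0.5,0.035,0.01,0,0],[0.5,0.035,0.01,0,0],[0.5,0.03,0.01,0,0],[0.5,0.005,0.001,0.013,0],[0.5,0,0,0,0],[0.5,0,0,0,0]]}}

```text
clock: 13.72
position: [0.5692, 0.2677, 0.1889]
ee_rot: [-0.0, 0.993, 0.116, -0.001]
contact_force: [0.3, 0.5, -1.0]
width: 0.0425
```

```bash
python3 -c "
from h import *
go([0.571,0.2675,0.103],13.3)
im=manip.get_image('side'); crop('side',im,250,200,100,100,7,'pics/cs16.png')
im=manip.get_image('top'); crop('top',im,130,140,80,70,8,'pics/ct16.png')"
```

```text
t 13.72 p [0.5692 0.2677 0.1889] yaw 13.31 tilt -1.0 w 0.0425 F [ 0.3  0.5 -1. ] | shift [0.0018 0.0006 0.0859] dist 0.0859 ('turn', np.float64(0.0))
```

View pics/cs16.png

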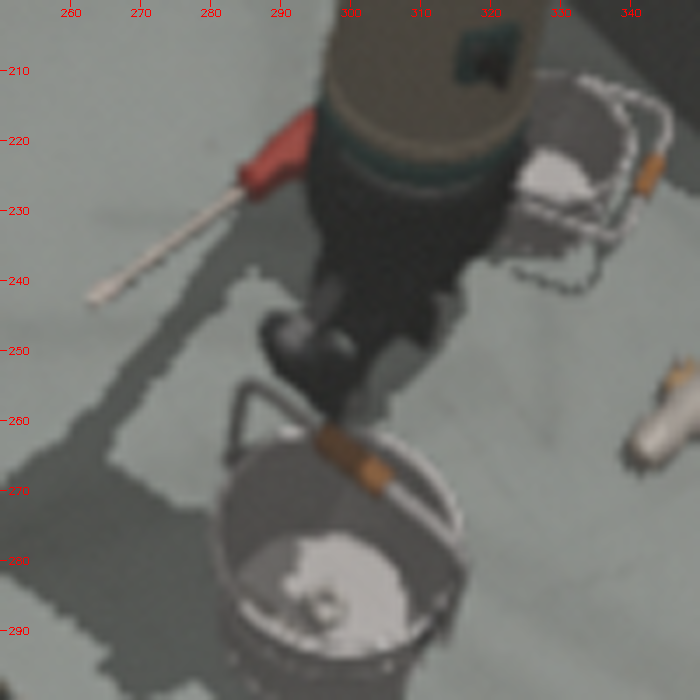

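View pics/ct16.png

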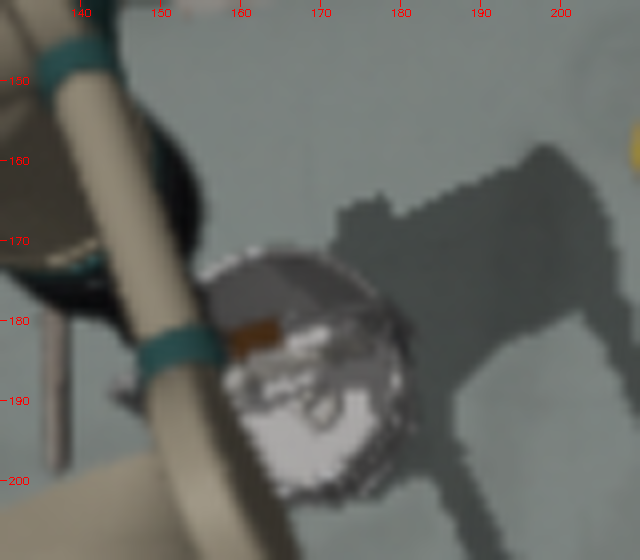

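```bash
python3 -c "
from h import *
s,p,M=st()
ux=M[:,0];uy=-M[:,1]
for z in (0,.02,.033,.045):
  for sg in(1,-1):
    print(z,sg,[proj('side',[p+[0,0,z]+sg*ux*a+uy*b])[0].round(1).tolist() for a in(.0213,.0358) for b in(-.011,.011)])
im=manip.get_image('side'); im=np.clip(255*(im/255.)**.45,0,255).astype(np.uint8); crop('side',im,275,225,60,60,12,'pics/cs17.png')
"
```

```text
0 1 [[293.9, 260.8], [299.9, 265.6], [290.6, 264.1], [296.7, 268.9]]
0 -1 [[303.4, 251.3], [309.4, 255.9], [306.5, 248.2], [312.5, 252.7]]
0.02 1 [[294.5, 257.3], [300.6, 262.1], [291.1, 260.6], [297.3, 265.4]]
0.02 -1 [[304.0, 247.7], [310.1, 252.4], [307.2, 244.5], [313.3, 249.1]]
0.033 1 [[294.8, 254.9], [301.0, 259.7], [291.5, 258.2], [297.7, 263.1]]
0.033 -1 [[304.5, 245.3], [310.6, 250.0], [307.7, 242.1], [313.8, 246.7]]
0.045 1 [[295.2, 252.7], [301.4, 257.5], [291.8, 256.0], [298.0, 260.9]]
0.045 -1 [[304.9, 243.1], [311.1, 247.7], [308.1, 239.9], [314.3, 244.5]]
```

View pics/cs17.png

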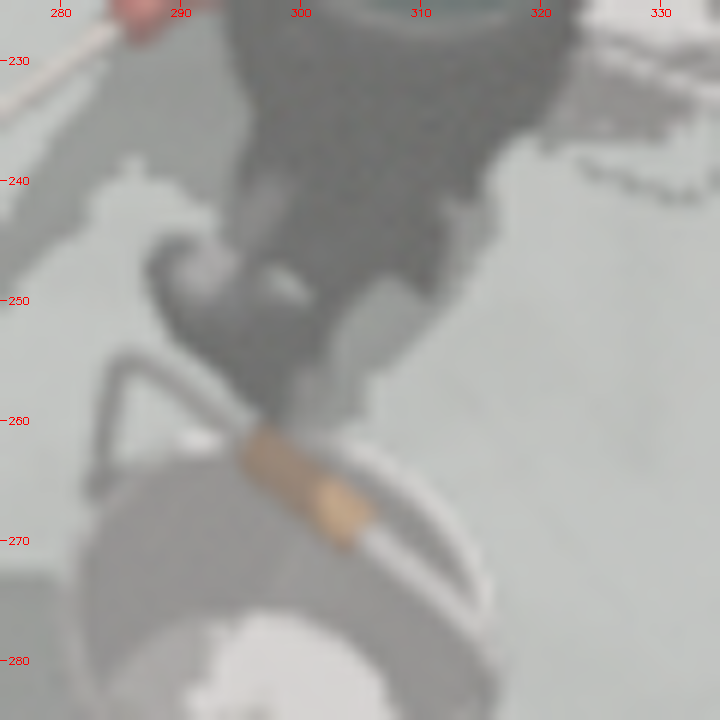

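The fingertips appear where the contact offset predicts (+33 mm in z, plus the pull-back of the open fingers), and the xy position is right. I'll descend over the grip and close.

Request:
{"api": "send_rows", "payload": {"increments": [[0.5,0.002,0,0.025,0],[0.5,0,0,0.025,0],[0.5,0,0,0.02,0],[0.5,0,0,0.015,0],[0.5,0,0,0.006,0],[0.5,0,0,0,0]]}}

```text
clock: 14.62
position: [0.5724, 0.2681, 0.0982]
ee_rot: [-0.0, 0.993, 0.116, 0.0]
contact_force: [0.3, -0.3, 0.2]
width: 0.0428
```

```bash
python3 -c "
from h import *
go([0.571,0.2675,0.098],13.3)
im=manip.get_image('side'); im=np.clip(255*(im/255.)**.45,0,255).astype(np.uint8); crop('side',im,270,225,60,60,12,'pics/cs18.png')
"
```

```text
t 14.62 p [0.5724 0.2681 0.0982] yaw 13.3 tilt -1.0 w 0.0428 F [ 0.3 -0.3  0.2] | shift [-0.0015  0.0003  0.0002] dist 0.0016 ('turn', np.float64(-0.0))
```

View pics/cs18.png

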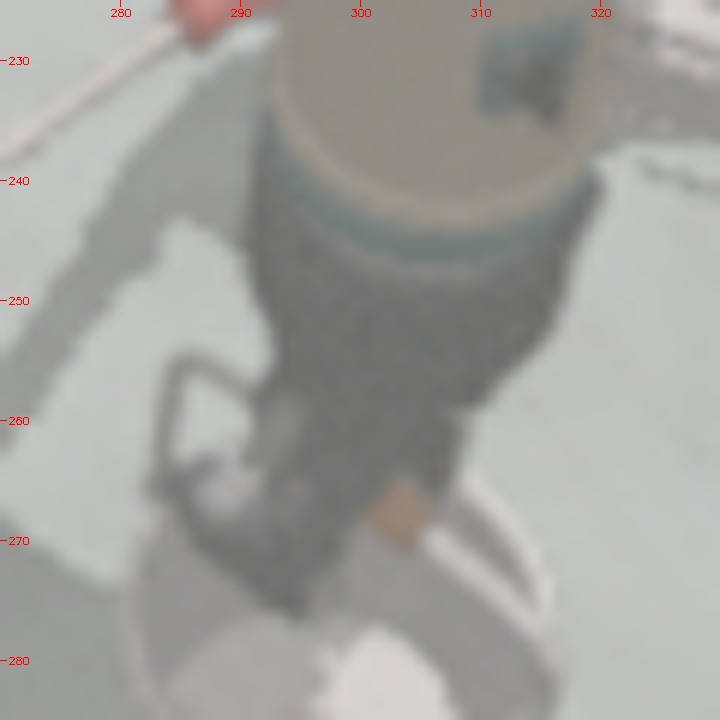

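The fingers straddle the wooden grip (its free end shows at side (304,267)). Closing.

Request:
{"api": "send_rows", "payload": {"increments": [[0.3,0,0,0,0],[0.1,0,0,0,0],[0,0,0,0,0],[0,0,0,0,0],[0,0,0,0,0]], "squeeze": 50}}

```text
clock: 15.3
position: [0.5728, 0.2682, 0.0989]
ee_rot: [-0.0, 0.993, 0.116, 0.001]
contact_force: [-0.1, 0.3, 5.8]
width: 0.0125
```

Request:
{"api": "send_rows", "payload": {"increments": [[0,0,0,-0.006,0],[0,0,0,-0.01,0],[0,0,0,-0.012,0],[0,0,0,-0.012,0],[0,0,0,-0.008,0],[0,0,0,0,0],[0,0,0,0,0]]}}

```text
clock: 16.18
position: [0.5721, 0.2679, 0.1457]
ee_rot: [0.0, 0.993, 0.116, -0.0]
contact_force: [-0.4, 0.1, -4.8]
width: 0.0122
```

```bash
python3 -c "
from h import *
go([0.606,-0.085,0.2],-12.8)
im=manip.get_image('side'); crop('side',im,240,190,110,110,7,'pics/cs19.png')
im=manip.get_image('top'); crop('top',im,130,140,80,80,8,'pics/ct19.png')
"
```

```text
t 16.18 p [0.5721 0.2679 0.1457] yaw 13.29 tilt -1.0 w 0.0122 F [-0.4  0.1 -4.8] | shift [-0.0481  0.3513 -0.0542] dist 0.3587 ('turn', np.float64(0.455))
```

View pics/cs19.png

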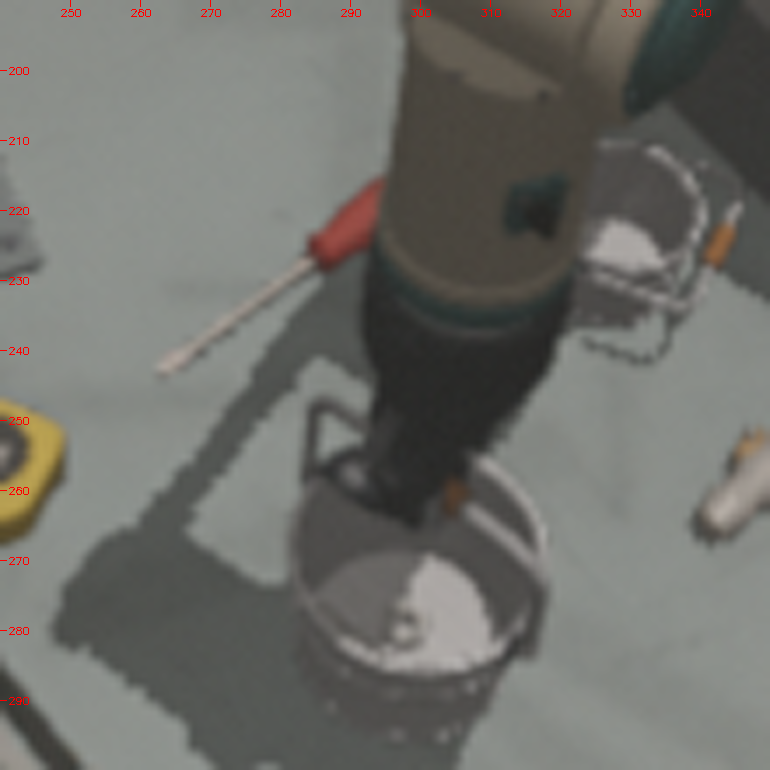

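View pics/ct19.png

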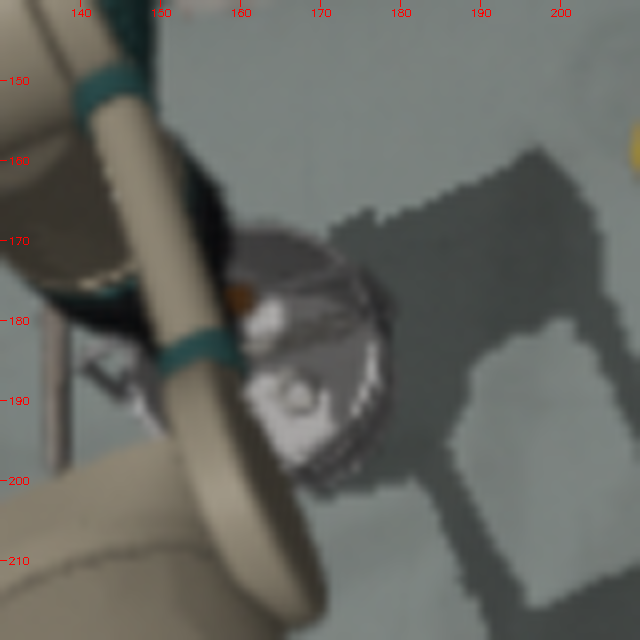

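It's lifted about 47 mm and hangs steady, with the contents in. Next: raise to the transit height (reported z 0.1915), turn 0.455 rad slowly, then go to a point in front of the hook tips.

Request:
{"api": "send_rows", "payload": {"increments": [[0,0,0,-0.008,0.02],[0,0,0,-0.012,0.05],[0,0,0,-0.012,0.07],[0,0,0,-0.01,0.08],[0,0,0,-0.004,0.08],[0,0,0,0,0.07],[0,0,0,0,0.055],[0,0,0,0,0.03]]}}

```text
clock: 17.27
position: [0.5725, 0.2681, 0.1924]
ee_rot: [-0.0, 0.994, -0.112, 0.0]
contact_force: [1.0, -0.1, -5.9]
width: 0.0124
```

```bash
python3 -c "
from h import *
go([0.491,-0.059,0.1915],-12.8)"
```

```text
t 17.27 p [0.5725 0.2681 0.1924] yaw -12.86 tilt -1.0 w 0.0124 F [ 1.  -0.1 -5.9] | shift [-0.0066  0.337   0.0008] dist 0.337 ('turn', np.float64(-0.001))
```

Request:
{"api": "send_rows", "payload": {"increments": [[0,-0.001,0.006,0,0],[0,-0.001,0.012,0,0],[0,-0.001,0.018,0,0],[0,-0.001,0.024,0,0],[0,-0.001,0.026,0,0],[0,-0.001,0.026,0,0],[0,0,0.026,0,0],[0,0,0.026,0,0]]}}

```text
clock: 18.27
position: [0.5293, 0.107, 0.1923]
ee_rot: [0.0, 0.994, -0.112, 0.0]
contact_force: [0.1, -0.5, -5.0]
width: 0.0121
```

Request:
{"api": "send_rows", "payload": {"increments": [[0,0,0.026,0,0],[0,0,0.026,0,0],[0,0,0.026,0,0],[0,0,0.026,0,0],[0,0,0.024,0,0],[0,0,0.02,0,0],[0,0,0.014,0,0],[0,0,0.008,0,0]]}}

```text
clock: 19.27
position: [0.4921, -0.0575, 0.1922]
ee_rot: [0.0, 0.994, -0.112, 0.0]
contact_force: [0.4, -0.4, -6.1]
width: 0.012
```

Request:
{"api": "send_rows", "payload": {"increments": [[0,0,0.002,0,0],[0,0,0,0,0],[0,0,0,0,0],[0,0,0,0,0]]}}

```text
clock: 19.77
position: [0.4923, -0.0579, 0.1919]
ee_rot: [-0.0, 0.994, -0.111, -0.0]
contact_force: [0.4, 0.4, -5.1]
width: 0.0122
```

```bash
python3 -c "
from h import *
go([0.606,-0.085,0.1915],-12.8)
im=manip.get_image('side'); cv2.imwrite('pics/side20.png',im[:,:,::-1]); crop('side',im,180,120,110,120,6,'pics/cs20.png')
im=manip.get_image('top'); cv2.imwrite('pics/top20.png',im[:,:,::-1]); crop('top',im,210,120,100,100,7,'pics/ct20.png')
"
```

```text
t 19.77 p [ 0.4923 -0.0579  0.1919] yaw -12.73 tilt -1.0 w 0.0122 F [ 0.4  0.4 -5.1] | shift [0.1168 0.0014 0.0004] dist 0.1169 ('turn', np.float64(0.001))
```

View pics/cs20.png

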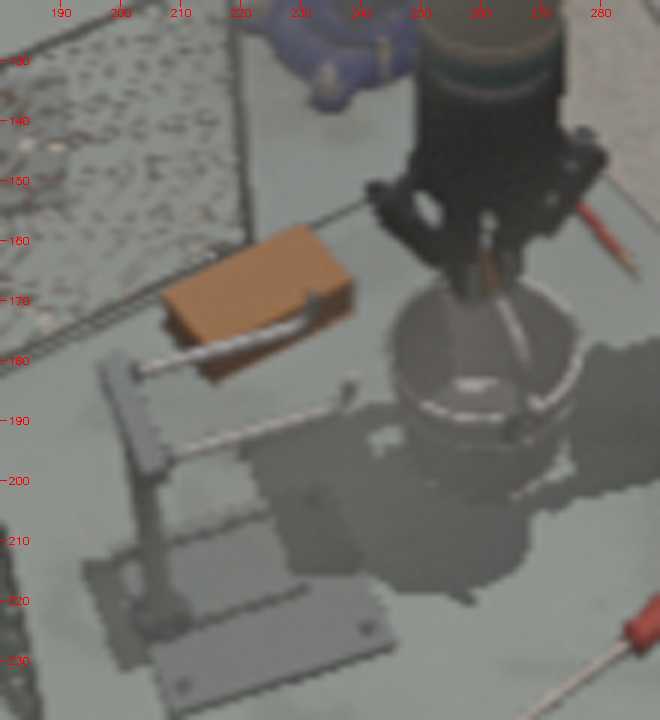

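View pics/ct20.png

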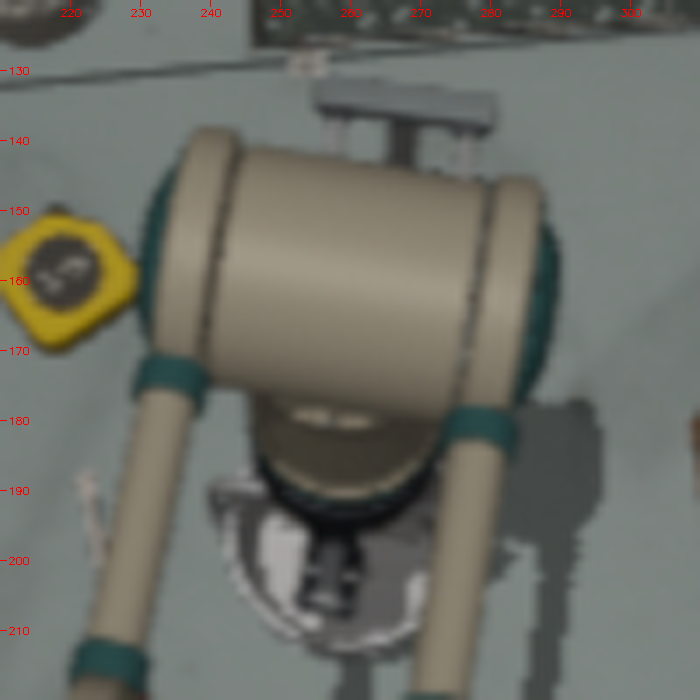

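```bash
python3 -c "
from h import *
np.set_printoptions(precision=4,suppress=True)
p=np.array([0.4923,-.0579,0])
print('rim c',proj('side',[p+[0,0,.178]]),'grip',proj('side',[p+[0,0,.241]]), proj('side',[p+[0,0,.231]]),'top rim',proj('top',[p+[0,0,.178]]))
u=np.array([np.sin(np.radians(12.73)),np.cos(np.radians(12.73)),0])
print('pivots side',proj('side',[p+[0,0,.171]+.06*u,p+[0,0,.171]-.06*u]),'top',proj('top',[p+[0,0,.171]+.06*u,p+[0,0,.171]-.06*u]))
def circ(n,ps,z):
    W=np.array([onz(n,q,z)[:2] for q in ps]); A=np.c_[2*W,np.ones(len(W))]; s=np.linalg.lstsq(A,(W**2).sum(1),rcond=None)[0]; print('rim',n,z,s[:2],np.sqrt(s[2]+s[0]**2+s[1]**2))
for z in(.165,.178,.19):
  circ('side',[(244.8,178),(246,183),(250,187.5),(256,189.5),(263,190),(270,187),(275,182),(276.3,176),(274.5,170.5),(270,167),(247,173)],z)
  circ('top',[(241,192),(242.5,199),(246.5,206),(253,211),(260,212.5),(266,210.5)],z)
im=cv2.imread('pics/side20.png')[:,:,::-1];im=np.clip(255*(im/255.)**.6,0,255).astype(np.uint8); crop('side',im,225,135,65,70,11,'pics/cs21.png')
"
```

```text
rim c [[260.0249 177.1419]] grip [[260.366  164.4425]] [[260.3102 166.519 ]] top rim [[259.0875 195.1191]]
pivots side [[266.6612 191.5773]
 [253.6385 166.0492]] top [[240.7049 193.1517]
 [277.4835 197.8889]]
rim side 0.165 [ 0.4844 -0.0652] 0.054524504922730414
rim top 0.165 [ 0.4991 -0.0608] 0.060010877455783
rim side 0.178 [ 0.4908 -0.0561] 0.05387494896512026
rim top 0.178 [ 0.4967 -0.0604] 0.05940264510272207
rim side 0.19 [ 0.4968 -0.0477] 0.053275358850399704
rim top 0.19 [ 0.4944 -0.0601] 0.05884119985374245
```

View pics/cs21.png

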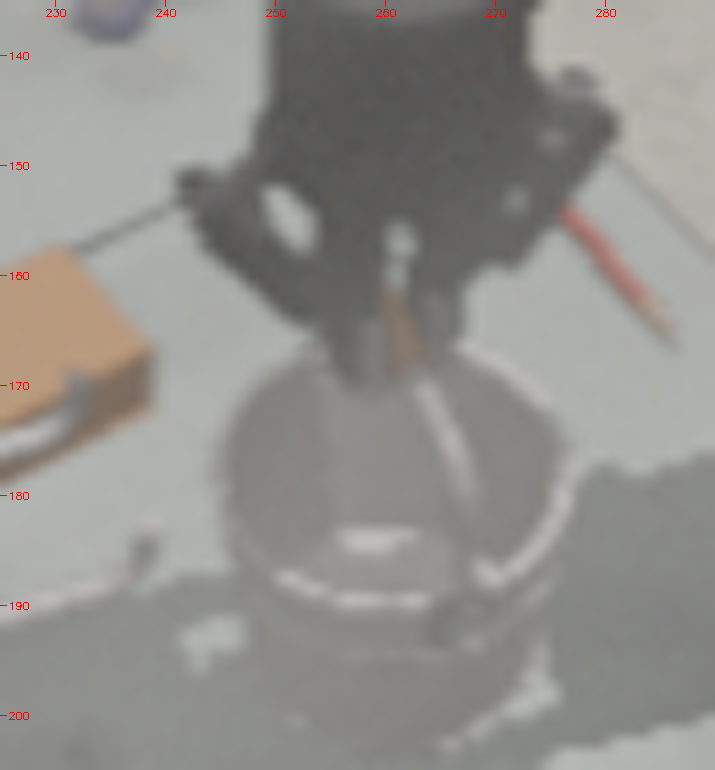

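The side view shows the wooden grip between the fingertips at (261,166) with the pail level, and rim and grip match the expected projections. I'll advance 117 mm along the stand's x over the tips.

Request:
{"api": "send_rows", "payload": {"increments": [[0,0.004,0,0,0],[0,0.008,0,0,0],[0,0.012,0,0,0],[0,0.016,0,0,0],[0,0.016,0.001,0,0],[0,0.016,0,0,0],[0,0.014,0,0,0],[0,0.012,0,0,0]]}}

```text
clock: 20.88
position: [0.5886, -0.0812, 0.1918]
ee_rot: [-0.0, 0.994, -0.111, -0.0]
contact_force: [-0.1, 0.2, -6.4]
width: 0.0125
```

Request:
{"api": "send_rows", "payload": {"increments": [[0,0.009,0,0,0],[0,0.006,0,0,0],[0,0.003,0,0,0],[0,0.001,0,0,0],[0,0,0,0,0],[0,0,0,0,0]]}}

```text
clock: 21.62
position: [0.6058, -0.0851, 0.1921]
ee_rot: [-0.0, 0.994, -0.111, -0.0]
contact_force: [0.3, 0.0, -5.2]
width: 0.012
```

```bash
python3 -c "
from h import *
go([0.606,-0.085,0.1555],-12.8)
im=manip.get_image('side'); cv2.imwrite('pics/side22.png',im[:,:,::-1]); im=np.clip(255*(im/255.)**.6,0,255).astype(np.uint8);crop('side',im,180,130,75,85,9,'pics/cs22.png')
"
```

```text
t 21.62 p [ 0.6058 -0.0851  0.1921] yaw -12.78 tilt -1.0 w 0.012 F [ 0.3  0.  -5.2] | shift [ 0.0001 -0.0001  0.0366] dist 0.0366 ('turn', np.float64(0.0))
```

View pics/cs22.png

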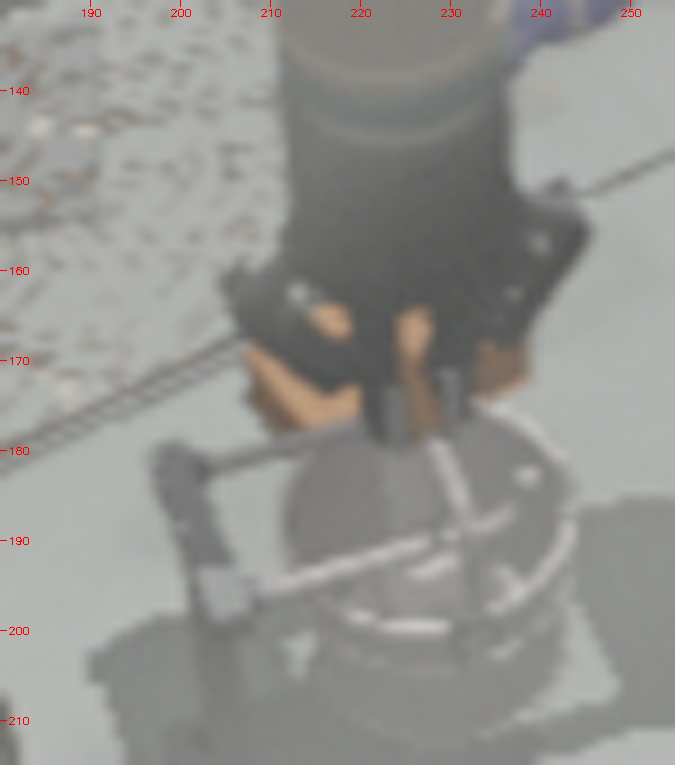

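The bail's wire lies above the left hook (crossing at side (231,188)), behind the tip at (239,183). Lowering slowly and watching the weight.

Request:
{"api": "send_rows", "payload": {"increments": [[0,0,0,0.004,0],[0,0,0,0.007,0],[0,0,0,0.007,0],[0,0,0,0.006,0],[0,0,0,0.004,0],[0,0,0,0.002,0],[0,0,0,0,0],[0,0,0,0,0]]}}

```text
clock: 22.68
position: [0.6063, -0.0852, 0.1623]
ee_rot: [-0.0, 0.994, -0.111, 0.0]
contact_force: [-0.4, 0.7, -6.1]
width: 0.0121
```

Request:
{"api": "send_rows", "payload": {"increments": [[0,0,0,0.002,0],[0,0,0,0.002,0],[0,0,0,0,0]]}}

```text
clock: 23.05
position: [0.6059, -0.0851, 0.1577]
ee_rot: [-0.0, 0.994, -0.111, -0.0]
contact_force: [0.6, -0.3, -5.5]
width: 0.0124
```

Request:
{"api": "send_rows", "payload": {"increments": [[0,0,0,0.002,0],[0,0,0,0.001,0],[0,0,0,0,0]]}}

```text
clock: 23.42
position: [0.6064, -0.0852, 0.1556]
ee_rot: [0.0, 0.994, -0.111, 0.0]
contact_force: [-1.6, -0.2, -1.1]
width: 0.0122
```

Request:
{"api": "send_rows", "payload": {"increments": [[0,0,0,0.001,0],[0,0,0,0.001,0],[0,0,0,0,0]]}}

```text
clock: 23.8
position: [0.6065, -0.0853, 0.1553]
ee_rot: [0.0, 0.994, -0.111, 0.001]
contact_force: [-3.3, 0.4, 7.3]
width: 0.0122
```

```bash
python3 -c "
from h import *
go([0.606,-0.085,0.1555],-12.8)
im=manip.get_image('side'); cv2.imwrite('pics/side23.png',im[:,:,::-1]); im=np.clip(255*(im/255.)**.6,0,255).astype(np.uint8);crop('side',im,180,130,75,85,9,'pics/cs23.png')
"
```

```text
t 23.8 p [ 0.6065 -0.0853  0.1553] yaw -12.77 tilt -1.0 w 0.0122 F [-3.3  0.4  7.3] | shift [-0.0005 -0.0002 -0.0002] dist 0.0006 ('turn', np.float64(0.0))
```

View pics/cs23.png

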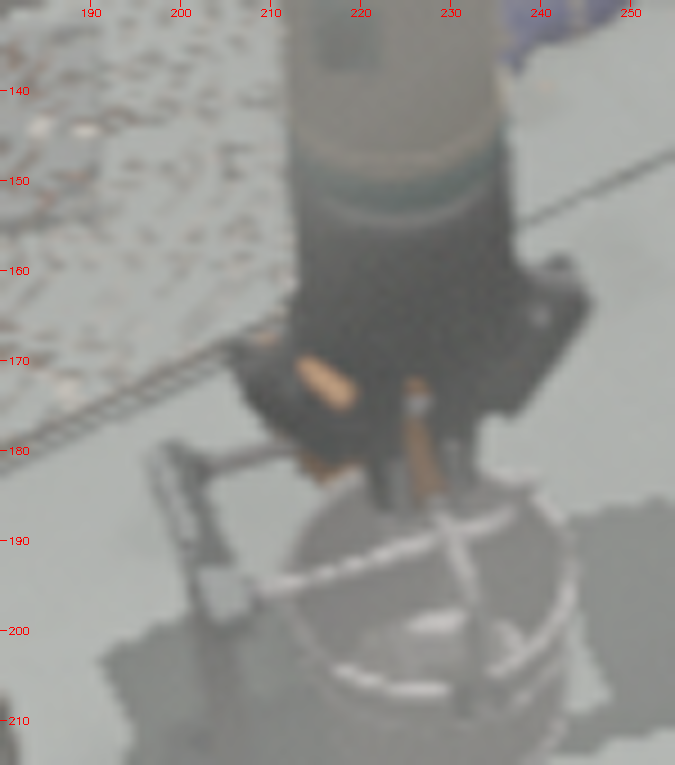

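The wire touched the hooks exactly at the predicted height, and the weight is on the stand. I'll relieve 1 mm of pressing and open gently.

Request:
{"api": "send_rows", "payload": {"increments": [[0,0,0,-0.0015,0],[0,0,0,0,0],[0.2,0,0,0,0],[0.3,0,0,0,0],[0.4,0,0,0,0],[0.45,0,0,0,0],[0.45,0,0,0,0],[0.45,0,0,0,0]]}}

```text
clock: 24.85
position: [0.6061, -0.0852, 0.1545]
ee_rot: [-0.0, 0.994, -0.111, 0.0]
contact_force: [-0.3, 0.0, -0.1]
width: 0.0386
```

```bash
python3 -c "
from h import *
go([0.606,-0.085,0.1555],-12.8)
im=manip.get_image('side'); cv2.imwrite('pics/side24.png',im[:,:,::-1]); im=np.clip(255*(im/255.)**.6,0,255).astype(np.uint8);crop('side',im,180,130,75,85,9,'pics/cs24.png')
"
```

```text
t 24.85 p [ 0.6061 -0.0852  0.1545] yaw -12.78 tilt -1.0 w 0.0386 F [-0.3  0.  -0.1] | shift [-0.0002 -0.0001 -0.001 ] dist 0.0011 ('turn', np.float64(0.0))
```

View pics/cs24.png

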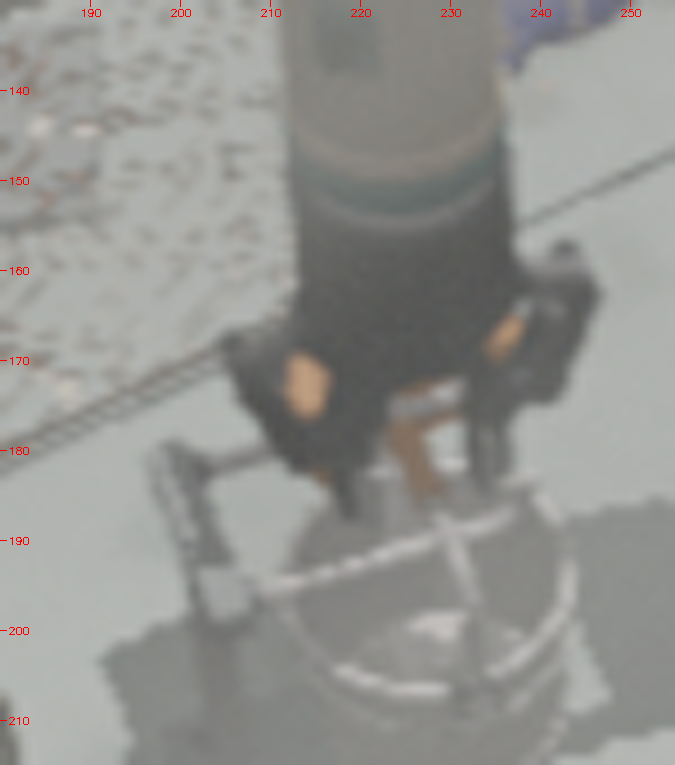

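Released: the pail hangs in place and the force is zero. Retracting straight up, then back towards the robot.

Request:
{"api": "send_rows", "payload": {"increments": [[0.45,0,0,-0.006,0],[0.45,0,0,-0.015,0],[0.45,0,0,-0.025,0],[0.45,0,0,-0.035,0],[0.45,0,0,-0.035,0],[0.45,-0.03,0,-0.01,0],[0.45,-0.05,0,0,0],[0.45,-0.06,0,0,0]]}}

```text
clock: 25.9
position: [0.4691, -0.0542, 0.2817]
ee_rot: [0.0, 0.994, -0.111, 0.001]
contact_force: [-0.3, 0.5, 0.0]
width: 0.0386
```

Request:
{"api": "send_rows", "payload": {"increments": [[0.45,-0.06,0,0,0],[0.45,-0.06,0,0,0],[0.45,0,0,0,0],[0.45,0,0,0,0],[0.45,0,0,0,0],[0.45,0,0,0,0],[0.45,0,0,0,0],[0.45,0,0,0,0]]}}

```text
clock: 26.9
position: [0.3528, -0.0278, 0.2802]
ee_rot: [-0.0, 0.994, -0.111, -0.0]
contact_force: [-0.2, -0.1, 0.1]
width: 0.0382
```

```bash
python3 - <<'E'
from h import *
np.set_printoptions(precision=4,suppress=True)
go([0.606,-0.085,0.1555],-12.8)
cen={}
for n,b in(('side',(180,150,75,85)),('top',(225,115,80,85))):
    im=manip.get_image(n); cv2.imwrite(f'pics/{n}25.png',im[:,:,::-1]); crop(n,np.clip(255*(im/255.)**.7,0,255).astype(np.uint8),*b,8,f'pics/f{n}.png')
    hsv=cv2.cvtColor(im,cv2.COLOR_RGB2HSV)
    cx,cy=proj(n,[[.606,-.085,.205]])[0]; print('exp',n,cx,cy)
E
```

```text
t 26.9 p [ 0.3528 -0.0278  0.2802] yaw -12.78 tilt -1.0 w 0.0382 F [-0.2 -0.1  0.1] | shift [ 0.2597 -0.0002  0.1245] dist 0.288 ('turn', np.float64(0.0))
exp side 226.3618447902654 181.04372546242692
exp top 264.24961208076473 158.15202774839406
```

View pics/fside.png

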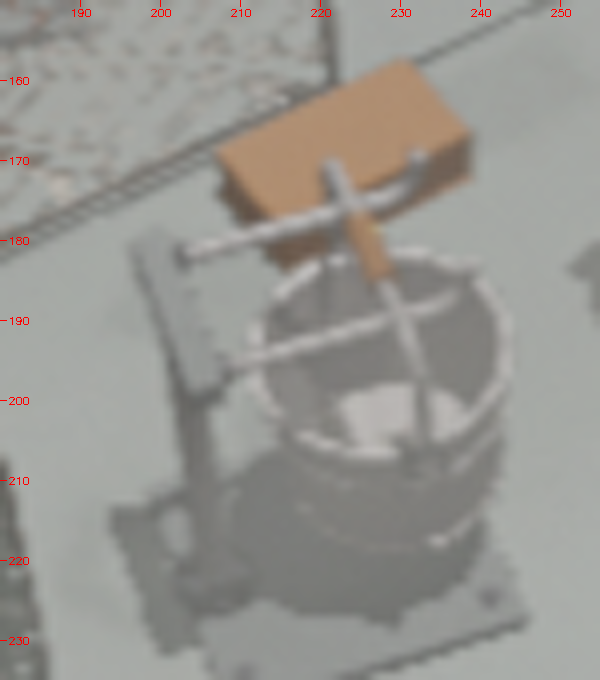

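View pics/ftop.png

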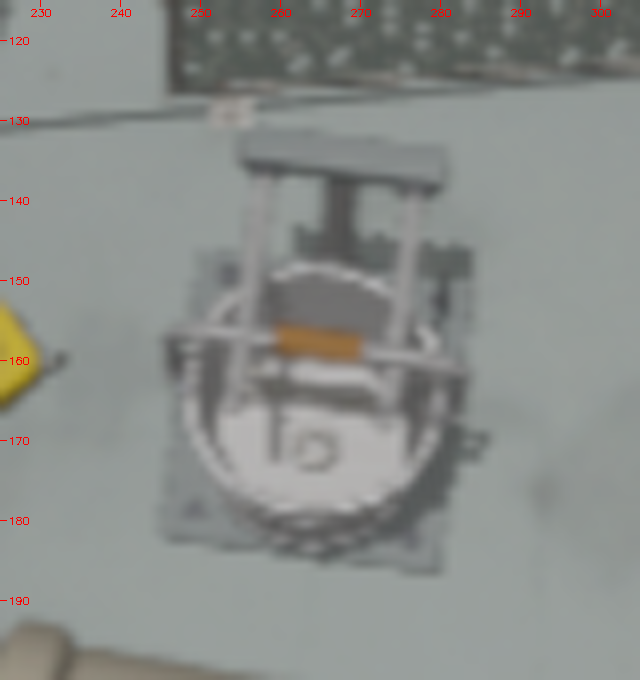

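The pail hangs with its grip centred between the hooks: grip at top (264.7,158), predicted (264.2,158.2), with hooks at columns 255 and 275 on either side. The wire lies across both bars behind the tips. One last check for stillness and for the bystanders, then I hand in.

```bash
python3 - <<'E'
from h import *
for n,b in(('side',(180,150,75,85)),('top',(225,115,80,80))):
    a=cv2.imread(f'pics/{n}25.png')[:,:,::-1].astype(int); im=manip.get_image(n).astype(int); x,y,w,h=b
    print(n,'max/mean diff pail',abs(a-im)[y:y+h,x:x+w].max(),abs(a-im)[y:y+h,x:x+w].mean())
    o=cv2.imread(f'pics/{n}0.png')[:,:,::-1].astype(int)
    if n=='top':
        for nm,(X,Y) in dict(tape=(219,159),driver=(227,214),offcut=(126,222),block=(319,192),punch=(136,185)).items(): print(nm,abs(o-im)[Y-14:Y+14,X-10:X+10].mean().round(1))
P=onz('top',(264.7,158),.205)[:2]-np.array([.598,-.083]); c,s=np.cos(np.radians(12.8)),np.sin(np.radians(12.8))
print('grip in stand',P[0]*c-P[1]*s,P[0]*s+P[1]*c)
a=onz('top',(248,156.5),.205);b=onz('top',(281,161),.205);print('wire yaw-90',np.degrees(np.arctan2(*(a-b)[1::-1]))-90)
print(manip.sign_off())
E
```

```text
side max/mean diff pail 16 0.5797124183006536
top max/mean diff pail 7 0.3126041666666667
tape 0.3
driver 28.9
offcut 0.3
block 0.4
punch 0.3
grip in stand 0.008938271338194338 -0.0015475561725215386
wire yaw-90 -13.282827735717532
the job is handed in; nothing more can be done
None
```

```bash
python3 - <<'E'
from h import *
for f in('side0','side25'):
    h=cv2.cvtColor(cv2.imread(f'pics/{f}.png'),cv2.COLOR_BGR2HSV); m=(cv2.inRange(h,(0,120,70),(6,255,255))|cv2.inRange(h,(174,120,70),(180,255,255)))[200:250,260:320]
    ys,xs=np.nonzero(m); print(f,len(xs),xs.mean()+260 if len(xs) else 0,ys.mean()+200 if len(xs) else 0)
E
```

```text
side0 136 295.44117647058823 218.25
side25 139 295.40287769784175 218.29496402877697
```

The larger pail now hangs by its wire in both hooks of the nearest stand, and I have handed the job in. The run took about 27 s of the 67 s allowed.

**What I did**
- I swung the bail up from its left wire until it stood upright by itself, then moved clear.
- I took the pail by the wooden grip, carried it to the front of the stand and passed it over the hook tips.
- I lowered it until its weight was on the hooks, opened the gripper and retracted.

**Last checks**
- **Position:** the grip lies about 9 mm behind the stand's origin and 1.5 mm off centre, by the final top picture. The wire is square to the stand within about 1°.
- **Stillness and release:** two successive pictures showed no movement of the pail. The force on the tool was about 0 and the gripper was clear.
- **Contents:** the nut is clearly visible in the pail. In the last pictures the bolt shows only as a dark band on the floor, so it is less certain.
- **Bystanders:** the tape measure, offcut, sanding block and centre punch did not move. A top-view comparison flagged the screwdriver, probably the arm or its shadow over it. The side view, checked after handing in, shows its handle unmoved.

**What disagreed or went wrong**
- The real fingertips sat about 33 mm higher than the reported tool position. My first grasp missed the wire because of this. I found the offset by touch and allowed for it afterwards.
- While I swung the bail pinched between the pads, the pail was dragged about 15 mm and tipped for a moment, by roughly 20° estimated by eye (the limit is 40°). I set it flat again and finished with the wire only loosely caged.

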